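# Jack up the bench reader at the test counter

### The job

Clear the two crumpled paper balls from in front of the bench reader into the grey bin. Then stand the red jack flat on the counter with its saddle centred under the marked lift pad of the reader, let go of it, and pump the handle: one full stroke down as a trial lift, let the handle come all the way up again, then press it all the way down a second time. Finish while still pushing the handle down, so that the jack alone keeps the reader's front raised; do not lift the reader by hand, and leave everything else on the counter where it stands.

Things in the scene. Friction and masses are not known exactly. Their poses are not given: they have to be found in the camera images.
- ball_a_mid (a point): centre (18 mm above its underside) of a crumpled brown paper ball, firm, about 40 x 38 x 36 high, 15 g; axes along these sizes
- ball_b_mid (a point): centre of the second crumpled paper ball, blue, same size and firmness
- bin: grey open-topped bin with a black rim, fixed to the counter: outside 170 x 170 (188 over the rim), 100 high, walls 5; origin under its centre on the counter, axes along its sides
- jack: loose red bench jack, about 0.74 kg: steel base plate 255 long (its x) x 76 wide x 14 thick, origin at the centre of the underside; +x points to the saddle end, -x to the handle end, z up
- jack_grip (a point): where to grip the jack: 62 mm above the counter, centre of its upright red block, which is 45 long (jack x), 36 wide (jack y) and stands from 14 to 85 mm above the counter; 25 mm from the jack's origin towards the saddle; axes as the jack
- saddle_top (a point): centre of the top of the round steel saddle, 36 across, at 95 mm from the jack's origin along its +x; 75 mm above the counter when down, rises up to 26 mm as the handle goes down (0.052 m per rad)
- handle_pad (a point): centre of the upper face of the black pad (42 long, 50 wide) near the end of the pump handle; the handle turns about a cross pin 12 mm from the jack's origin towards -x, 45 mm above the counter, the pad 100 mm behind the pin: about 97 mm above the counter when up (handle sloping up 0.5 rad), 50 mm when down (handle level)
- pump (a joint): angle of the pump handle: 0 up (sprung, returns by itself), 0.5 rad fully down on its stop; pressing the pad takes about 3 N at first and about 10 N with the reader on the saddle
- reader: white bench instrument 220 deep x 260 wide x 146 high, origin under its centre on the counter, its base fixed; its -x axis points out of the front, from which the bracket arm (30 wide, 9 thick) reaches out to the lift pad; the case is hinged along its rear lower edge
- lift_pad (a point): centre of the underside of the steel lift pad 46 x 46 x 10 (orange disc with a black cross on its top): 205 mm in front of the reader's origin (95 mm in front of the front face), 90 mm above the counter when the reader is down, about 101 mm with the jack's handle fully down, when it bears about 10 N; axes as the reader
- sanitiser: bystander: clear pump bottle, 64 mm across, 190 tall, origin under its centre
- tissue_box: bystander: pink tissue box 110 x 180 x 70, origin under its centre
- tube_rack: bystander: white tube rack 70 x 150 x 70 with capped tubes, origin under its centre
- dropper: bystander: small white dropper bottle, 32 mm across, 65 tall, blue cap, origin under its centre
- glove_box: bystander: blue and white glove box 60 x 110 x 55, origin under its centre
- spray_jar: bystander: small orange jar, 44 mm across, 60 tall, white cap, origin under its centre

How it is judged:
By the outcome, as a careful person would: the job done as asked, in the order asked, and still so for the second after the job is handed in, while the arm keeps its last pose, push and grip.
It also fails if it takes over 72 s, if anything falls off the work surface, if the arm or the gripper's body presses on something with over 40 N, if the wrist force passes 120 N, or if a joint passes its speed limit or range.

### The arm

A 6-joint arm with a two-finger parallel gripper is mounted at the origin on the work surface. World frame = base frame: x ahead of the robot, y to its left, z up, the work surface at z = 0. Lengths are in m, angles in rad, forces in N, time in s.
With the tool pointing down it reaches from about 0.25 to 0.725 m from the base axis. Payload 4 kg.
Tool frame: the origin (TCP) lies at the very end of the fingers, on their centre line; the grasp point (between the pads) lies 19 mm behind it; x points along the fingers, z is the direction in which the jaws open and shut, and the axes are right-handed (so a half turn about x gives the same grasp; the last joint's range is limited). The gripper opens to 85 mm and grips with 20 to 120 N. Pads are 22 mm wide; open, the fingers measure 114 mm over their backs; the gripper's body (76 mm by 85 mm) begins 54 mm behind the grasp point. The pads swing forward as they close: fully open they stand 13 mm farther back than shut.
Start: joints at [1.154, 0.241, 0.005, 1.335, 0, 1.571], TCP at [0.202, 0.457, 0.231] pointing down, gripper open.
Joint ranges: [-2.72, 2.72], [-1.05, 1.87], [-1.09, 1.28], [-1.99, 2.15], [-1.42, 1.44], [-3.14, 3.14]. Speed limits (rad/s): [2.79, 2.79, 3.14, 3.14, 3.14, 3.14].

### API

Orientations are given as a unit quaternion [x, y, z, w].
In Python, from workcell import bot gives the robot as it stands.
- The arm moves only by the tool step_arm, never from a script. Its argument "series" is a list of rows, each an object of numbers: "x", "y", "z": the shift along the world's x, y, z in cm; "twist": the turn about the world's z in degrees; "jaw": the finger opening in cm, from 0 to 8.54. In form: [{"x": .., "y": .., "z": .., "twist": .., "jaw": ..}, ...]. A call has 1 to 10 rows; each row is the pose to reach, as a shift and turn from the pose measured when the call began; what a row does not reach only later rows make up. A row lasts 1/12 s, in which the tool goes at most 41.7 mm and 7.16 degrees, less where a joint would pass 70% of its speed; a pose out of reach is approached as far as the arm can. A call with a gripper value outside its range is refused whole. The fingers move at their own pace and stop on an object; the grip force is fixed at half the most. Time passes only in rows, so rows that repeat a pose let the fingers close. It gives the time, the measured TCP pose, the force and the opening at its end, in the units of the state.
- bot.get_obs(): the state, without advancing time (a new reading comes with each control period).
- bot.camera(name): name is "scene" or "side" or "wrist"; returns (picture, depth): 420x560x3 uint8, red, green, blue; 420x560 float32, m along the optical axis (not along the pixel's ray), 0 where there is no reading.
- bot.camera_info(name): a dict with "camera_matrix" (3x3 intrinsics, pixels), "R" (3x3) and "t" (3): a world point X has camera coordinates R X + t; the wrist camera has in their place "mount" (4x4, takes a point from camera to tool coordinates, whose origin is the TCP and whose axes are the tool frame's). Camera axes: x right, y down, z forward; pixel columns grow to the right and rows downward; lengths in m; the calibration is good to about 2 mm. The wrist camera is an equidistant fisheye: a pixel r from the principal point sees the ray r / f radians off the axis. A picture is of the moment at which its call begins: read the wrist's pose just before it. camera_info takes no time and is no camera call.
- bot.job_done(): hands the job in, once; it reports no verdict.
The state is a dict: "clock": time; "joint_pos": joint angles; "joint_vel": joint speeds; "tau": joint torques, N m; "eef_pos": TCP position; "tool_rot": TCP orientation; "ft_force": force on the tool from outside, world axes, zero at the start; "ft_torque": the same for the moment, N m; "grip_width": finger opening in m.
Only numpy, scipy, OpenCV 4.12 (cv2) and the standard library are available. Lean on these libraries where they do the work, as an engineer would, in place of code of your own. Each camera call takes 0.05 s, during which the arm holds its last target.

## Working session

There is one attempt and no reset: what is moved stays moved. The work goes in short steps, Python scripts to look and compute and a tool call to move; the robot and the scene stay as the last step left them, time stands still between calls to the robot, and variables do not carry over. Pictures are saved under pics/ and viewed, and the job is handed in when it is done.

Besides the shell and the picture viewer there is one more tool, called after "Call:" in YAML: its name, and indented under it one key for each argument. step_arm: Moves the arm, as the interface text tells. Its arguments: {"type":"object","properties":{"series":{"type":"array","items":{"type":"object","properties":{"x":{"type":"number"},"y":{"type":"number"},"z":{"type":"number"},"twist":{"type":"number"},"jaw":{"type":"number"}}}}},"required":["series"]}

```bash
ls; mkdir -p pics; python3 - <<'E'
from workcell import bot
import cv2,numpy as np,pickle
o=bot.get_obs();print({k:np.round(v,3) for k,v in o.items()})
d={}
for n in ["scene","side","wrist"]:
    p,z=bot.camera(n);i=bot.camera_info(n);d[n]=(p,z,i)
    cv2.imwrite(f"pics/{n}0.png",p[:,:,::-1]);print(n,{k:np.round(v,3).tolist() for k,v in i.items() if not isinstance(v,str)})
pickle.dump((o,d),open("s0.pkl","wb"))
E
```

```text
pics
{'clock': np.float64(0.0), 'joint_pos': array([1.154, 0.241, 0.004, 1.335, 0.   , 1.571]), 'joint_vel': array([ 0.001,  0.001,  0.001,  0.   , -0.002, -0.002]), 'tau': array([-1.0000e-03, -3.7232e+01,  2.5241e+01,  1.7000e-02, -0.0000e+00,
       -0.0000e+00]), 'eef_pos': array([0.202, 0.457, 0.23 ]), 'tool_rot': array([-0.386,  0.593,  0.385,  0.592]), 'ft_force': array([ 0.021,  0.814, -0.303]), 'ft_torque': array([-0.024,  0.018,  0.018]), 'grip_width': np.float64(0.085)}
scene {'camera_matrix': [[522.274, 0.0, 279.396], [0.0, 522.274, 210.173], [0.0, 0.0, 1.0]], 'R': [[0.585, 0.811, -0.004], [0.628, -0.457, -0.63], [-0.512, 0.366, -0.777]], 't': [-0.343, -0.308, 1.632]}
side {'camera_matrix': [[426.366, 0.0, 276.906], [0.0, 426.366, 207.428], [0.0, 0.0, 1.0]], 'R': [[0.748, -0.663, 0.016], [-0.421, -0.493, -0.761], [0.513, 0.563, -0.648]], 't': [-0.436, 0.332, 0.839]}
wrist {'camera_matrix': [[325.192, 0.0, 279.361], [0.0, 325.192, 209.195], [0.0, 0.0, 1.0]], 'mount': [[-0.0, -0.313, 0.95, -0.143], [0.001, -0.95, -0.313, 0.08], [1.0, 0.001, 0.001, -0.002], [0.0, 0.0, 0.0, 1.0]]}
```

View pics/scene0.png

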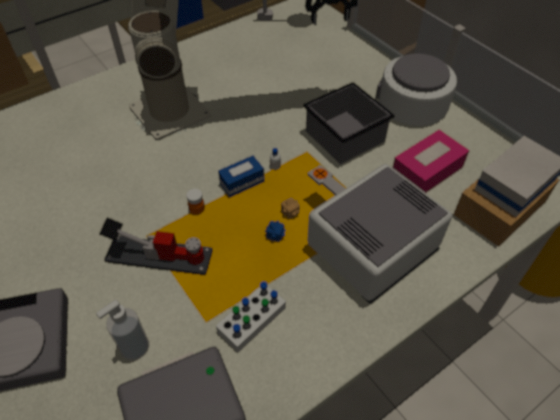

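View pics/side0.png

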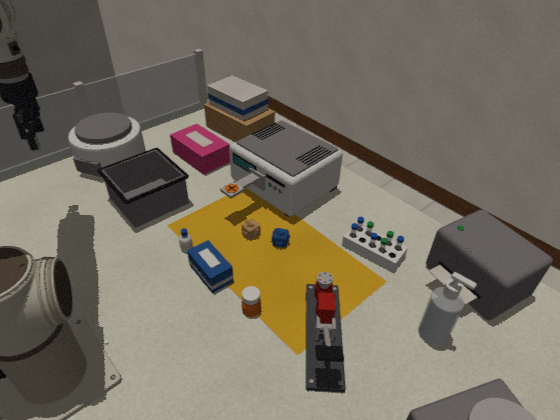

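View pics/wrist0.png

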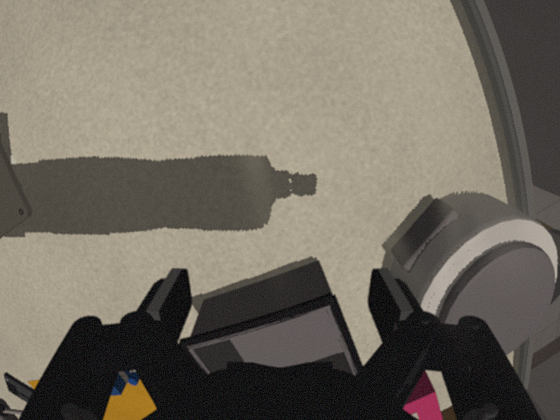

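The scene view shows the brown ball at about (290,208), the blue ball at (275,231), the orange lift-pad disc at (321,174), the bin at (348,122), the jack block at (165,245) with its handle pad at (112,228), and the reader at (378,225). In the side view the pad is at (233,188) and the balls at (251,229) and (281,237). The bin is empty, and the wrist view shows it between the fingers.

```bash
cat > h.py <<'E'
import numpy as np,cv2,pickle
from scipy.spatial.transform import Rotation as Ro
def dep(info,z):
    K=info["camera_matrix"];h,w=z.shape;u,v=np.meshgrid(np.arange(w),np.arange(h))
    c=np.stack([(u-K[0,2])/K[0,0]*z,(v-K[1,2])/K[1,1]*z,z],-1)
    return (c-np.array(info["t"]))@np.array(info["R"])
def ray(info,u,v,h,o=None):
    K=np.array(info["camera_matrix"])
    if "mount" in info:
        a=np.array([u-K[0,2],v-K[1,2]])/K[0,0];r=np.linalg.norm(a)
        d=np.r_[np.sin(r)*a/max(r,1e-9),np.cos(r)];M=np.array(info["mount"])
        R=Ro.from_quat(o["tool_rot"]).as_matrix()
        c=R@M[:3,3]+o["eef_pos"];d=R@M[:3,:3]@d
    else:
        R=np.array(info["R"]);c=-R.T@np.array(info["t"]);d=R.T@np.array([(u-K[0,2])/K[0,0],(v-K[1,2])/K[1,1],1])
    return c+d*(h-c[2])/d[2]
def masks(p):
    H=cv2.cvtColor(p,cv2.COLOR_RGB2HSV);h,s,v=[H[...,i].astype(int) for i in range(3)]
    return dict(h=h,s=s,v=v)
E
python3 - <<'E'
from h import *
o,d=pickle.load(open("s0.pkl","rb"))
np.set_printoptions(precision=4,suppress=True)
for n in ["scene","side"]:
    p,z,i=d[n];W=dep(i,z);m=masks(p);h,s,v=m["h"],m["s"],m["v"]
    print(n,"depth zeros",(z==0).mean())
    M={"blue":(h>95)&(h<125)&(s>150)&(v>60),"red":((h<6)|(h>174))&(s>180)&(v>90),"orange":(h>4)&(h<14)&(s>170)&(v>110),"brown":(h>5)&(h<18)&(s>90)&(s<190)&(v>90)}
    for k,q in M.items():
        q=q.astype(np.uint8)
        N,l,st,c=cv2.connectedComponentsWithStats(q)
        for j in range(1,N):
            if st[j,4]>25:
                w=W[(l==j)&(z>0)]
                print(k,st[j],c[j],"mean",w.mean(0),"min",w.min(0),"max",w.max(0))
E
```

```text
scene depth zeros 0.004060374149659864
blue [220 157  42  27 299] [240.0234 171.8094] mean [0.3907 0.012  0.0552] min [ 0.3541 -0.0369  0.0497] max [0.4162 0.0695 0.0615]
blue [267 223  16  13 132] [275.5076 228.5   ] mean [ 0.5886 -0.0135  0.0362] min [ 0.5678 -0.0323  0.0219] max [0.605  0.0048 0.0452]
blue [234 325   5   7  28] [236.0357 327.7143] mean [ 0.7722 -0.2459  0.0703] min [ 0.7662 -0.2518  0.0661] max [ 0.7792 -0.24    0.0728]
red [154 233  19  11 158] [162.9684 237.8418] mean [ 0.4866 -0.2631  0.0853] min [ 0.4663 -0.2846  0.0813] max [ 0.5068 -0.2413  0.0897]
red [176 248   9   6  45] [180.3333 250.2   ] mean [ 0.509  -0.2375  0.039 ] min [ 0.4978 -0.2481  0.0336] max [ 0.5216 -0.2268  0.0432]
orange [314 169  13   9  32] [319.9375 173.1562] mean [0.5515 0.1524 0.101 ] min [0.534  0.1359 0.096 ] max [0.5683 0.1681 0.1039]
brown [312 166  16  13  56] [319.4464 172.1786] mean [0.5456 0.1559 0.097 ] min [0.4605 0.1322 0.0052] max [0.5719 0.2251 0.1038]
brown [463 179  96  46 536] [497.6418 203.625 ] mean [0.8783 0.4465 0.0902] min [0.7616 0.4049 0.0009] max [0.9394 0.6351
[... 412 characters left out ...]
0.0362] max [ 0.7635 -0.185   0.0724]
blue [188 241  44  37 600] [209.0233 259.8033] mean [0.3793 0.0138 0.0554] min [ 0.3483 -0.0374  0.0517] max [0.4135 0.0741 0.0592]
red [318 291  17  19 292] [325.8493 300.8151] mean [ 0.4834 -0.2627  0.0843] min [ 0.457  -0.2881  0.0157] max [ 0.5542 -0.2203  0.0896]
orange [231 185   8   8  26] [234.3077 188.5769] mean [0.556  0.1444 0.101 ] min [0.5403 0.1351 0.098 ] max [0.5688 0.1592 0.1042]
brown [204 103  71  23 263] [243.7376 115.3004] mean [0.8496 0.4772 0.0809] min [ 0.7797  0.4034 -0.7493] max [1.9992 1.6838 0.0945]
brown [242 220  18  14 141] [250.6738 225.5674] mean [0.5408 0.0587 0.0358] min [0.5243 0.0411 0.0205] max [0.5618 0.0796 0.0442]
```

```bash
python3 - <<'E'
from h import *
o,d=pickle.load(open("s0.pkl","rb"))
p=d["scene"][0][:,:,::-1]
cv2.imwrite("pics/c1.png",cv2.resize(p[130:280,90:290],None,fx=4,fy=4,interpolation=cv2.INTER_CUBIC))
cv2.imwrite("pics/c2.png",cv2.resize(p[70:300,240:460],None,fx=2.6,fy=2.6,interpolation=cv2.INTER_CUBIC))
p=d["side"][0][:,:,::-1]
cv2.imwrite("pics/c3.png",cv2.resize(p[140:400,160:360],None,fx=2.3,fy=2.3,interpolation=cv2.INTER_CUBIC))
E
```

```text
(no output)
```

View pics/c1.png

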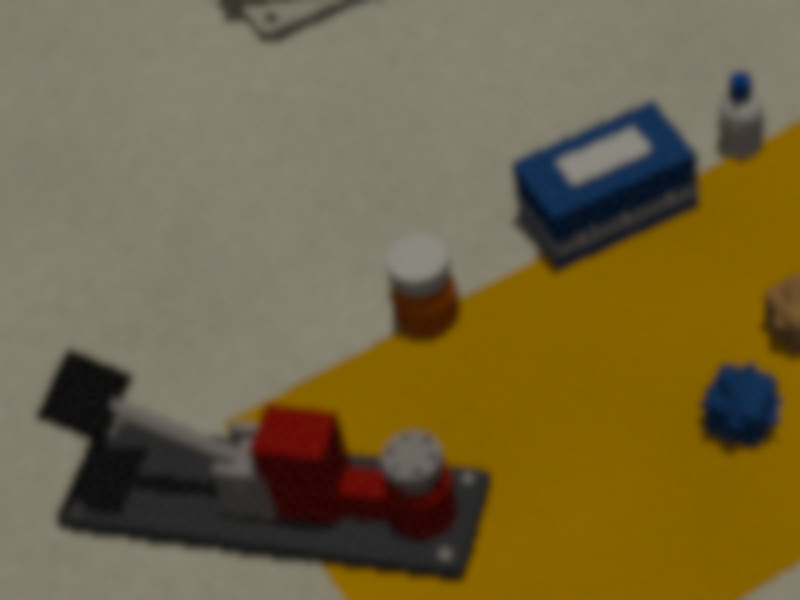

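View pics/c2.png

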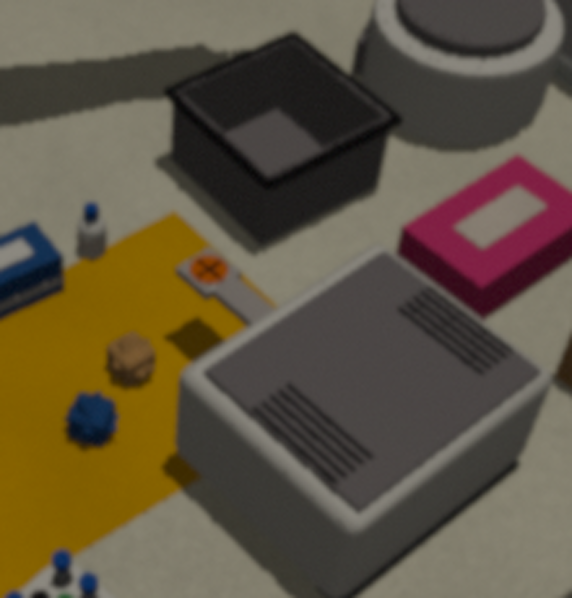

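View pics/c3.png

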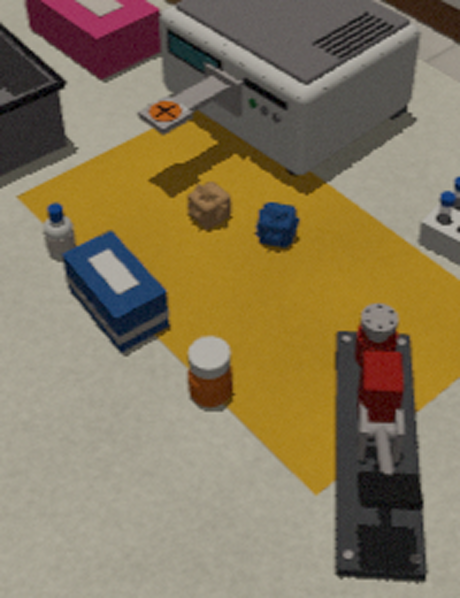

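```bash
python3 - <<'E'
from h import *
o,d=pickle.load(open("s0.pkl","rb"))
np.set_printoptions(precision=4,suppress=True)
def rect(P,name):
    r=cv2.minAreaRect((P[:,:2]*1000).astype(np.float32));print(name,len(P),np.round(r[0],1),np.round(r[1],1),round(r[2],1))
A={}
for n in ["scene","side"]:
    p,z,i=d[n];W=dep(i,z);A[n]=W;m=masks(p);h,s,v=m["h"],m["s"],m["v"]
    x,y,Z=W[...,0],W[...,1],W[...,2];ok=z>0
    ker=np.ones((3,3),np.uint8)
    def comp(q,seed):
        q=cv2.morphologyEx((q&ok).astype(np.uint8),cv2.MORPH_OPEN,ker)
        N,l,st,c=cv2.connectedComponentsWithStats(q)
        ys,xs=np.nonzero(q);k=np.argmin(np.hypot(W[ys,xs,0]-seed[0],W[ys,xs,1]-seed[1]))
        return W[l==l[ys[k],xs[k]]]
    rect(comp(abs(Z-.146)<.008,(.68,.07)),n+" reader top")
    rect(comp((abs(Z-.1)<.007),(.36,.25)) ,n+" z=.1 bin?")
    rect(comp((abs(Z-.014)<.006)&(v<90)&(s<100),(.47,-.3)),n+" jack base")
    rect(comp((abs(Z-.085)<.006)&(s>150),(.486,-.263)),n+" jack block")
    rect(comp((abs(Z-.055)<.006),(.386,.013)),n+" glove")
    q=comp((abs(Z-.100)<.007)&(s<255),(.553,.15));rect(q,n+" liftpad+arm")
    for nm,sd,zz,rr in [("saddle",(.53,-.21),.075,.04),("jar",(.40,-.11),.06,.04),("dropper",(.44,.13),.06,.03),("hpad",(.4,-.36),.095,.05)]:
        q=(np.hypot(x-sd[0],y-sd[1])<rr)&(abs(Z-zz)<.012)&ok
        if q.any():print(n,nm,q.sum(),W[q].mean(0),W[q].min(0),W[q].max(0))
    for (u,vv) in ([(194,238),(112,228),(348,120),(195,200),(275,155)] if n=="scene" else [(324,279),(329,352),(251,295),(185,235),(145,180)]): print((u,vv),W[vv,u])
E
```

```text
scene reader top 6934 [758.4 163.5] [203.2 246.6] 4.3
scene z=.1 bin? 1044 [406.7 369.5] [195.8 194.6] 87.8
scene jack base 1525 [ 469.9 -282.2] [254.5  78.7] 44.6
scene jack block 240 [ 486.2 -262.1] [45.  37.5] 44.1
scene glove 707 [383.6  18.8] [112.8  65.9] 86.3
scene liftpad+arm 432 [580.4 151.6] [102.2  47.3] 1.2
scene saddle 181 [ 0.5365 -0.2136  0.0743] [ 0.5134 -0.2305  0.0646] [ 0.5539 -0.1954  0.08  ]
scene jar 181 [ 0.3947 -0.1308  0.0589] [ 0.3714 -0.1491  0.0485] [ 0.4131 -0.1097  0.0658]
scene hpad 361 [ 0.4021 -0.3509  0.0962] [ 0.3663 -0.381   0.083 ] [ 0.4279 -0.3223  0.107 ]
(194, 238) [ 0.5216 -0.2018  0.074 ]
(112, 228) [ 0.3996 -0.3488  0.0968]
(348, 120) [0.3649 0.4175 0.0088]
(195, 200) [ 0.4113 -0.1371  0.0622]
(275, 155) [0.3907 0.1264 0.0508]
side reader top 3212 [753.5 164.1] [203.2 246.6] 2.7
side z=.1 bin? 1036 [404.4 370.1] [194.2 189.5] 88.8
side jack base 267 [ 505. -283.] [121.4  21.3] 40.9
side jack block 322 [ 482.7 -262.4] [46.2 36. ] 43.4
side glove 913 [381.2  17.9] [111.4  61.3] 86.7
side liftpad+arm 457 [586.2 149.9] [121.2  58.7] 3.8
side saddle 197 [ 0.5302 -0.2146  0.0742] [ 0.5137 -0.2312  0.0655] [ 0.549  -0.195   0.0785]
side jar 236 [ 0.3875 -0.13    0.0592] [ 0.3686 -0.1487  0.048 ] [ 0.4083 -0.1104  0.0634]
side hpad 431 [ 0.3939 -0.3524  0.0988] [ 0.3656 -0.3809  0.0831] [ 0.4248 -0.3228  0.107 ]
(324, 279) [ 0.529  -0.2149  0.075 ]
(329, 352) [ 0.3935 -0.3535  0.1014]
(251, 295) [ 0.3865 -0.135   0.0608]
(185, 235) [0.3829 0.1247 0.0523]
(145, 180) [0.439  0.4493 0.0127]
```

```bash
python3 - <<'E'
from h import *
from workcell import bot
o=bot.get_obs();R=Ro.from_quat(o["tool_rot"]).as_matrix();np.set_printoptions(precision=4,suppress=True);print(R,o["eef_pos"])
print("tool y ang",np.degrees(np.arctan2(R[1,1],R[0,1])),"tool z ang",np.degrees(np.arctan2(R[1,2],R[0,2])))
o,d=pickle.load(open("s0.pkl","rb"))
p,z,i=d["scene"];W=dep(i,z)
for (u,v) in [(125,320),(252,315),(205,260),(160,345)]: print((u,v),W[v,u])
# counter plane check
for (u,v) in [(250,260),(230,240),(120,150),(70,200)]: print(W[v,u])
E
```

```text
[[-0.0006 -0.9144  0.4049]
 [-0.0015  0.4049  0.9144]
 [-1.     -0.     -0.0016]] [0.2022 0.4568 0.2306]
tool y ang 156.11637598762857 tool z ang 66.11637527170141
(125, 320) [ 0.6583 -0.4284  0.134 ]
(252, 315) [ 0.7517 -0.1937  0.0362]
(205, 260) [ 0.5542 -0.1986  0.0173]
(160, 345) [ 0.6778 -0.3881  0.0014]
[ 0.6086 -0.1052  0.001 ]
[ 0.5297 -0.1129  0.0024]
[ 0.0693 -0.1993  0.0032]
[ 0.1656 -0.3898  0.0026]
```

Call:
step_arm:
  series:
    - {"x": 34.2,"y": -39.8,"z": -5,"jaw": 6.5}
    - {"x": 34.2,"y": -39.8,"z": -5,"jaw": 6.5}
    - {"x": 34.2,"y": -39.8,"z": -5,"jaw": 6.5}
    - {"x": 34.2,"y": -39.8,"z": -5,"jaw": 6.5}
    - {"x": 34.2,"y": -39.8,"z": -5,"jaw": 6.5}
    - {"x": 34.2,"y": -39.8,"z": -5,"jaw": 6.5}
    - {"x": 34.2,"y": -39.8,"z": -5,"jaw": 6.5}
    - {"x": 34.2,"y": -39.8,"z": -5,"jaw": 6.5}
    - {"x": 34.2,"y": -39.8,"z": -5,"jaw": 6.5}
    - {"x": 34.2,"y": -39.8,"z": -5,"jaw": 6.5}

```text
$.series[0]: bad value
```

Call:
step_arm:
  series:
    - {"x": 8,"y": -9,"z": 0,"jaw": 6.5}

```text
$.series[0]: bad value
```

Call:
step_arm:
  series:
    - {"x": 34.2,"y": -39.8,"z": -5,"twist": 0,"jaw": 6.5}
    - {"x": 34.2,"y": -39.8,"z": -5,"twist": 0,"jaw": 6.5}
    - {"x": 34.2,"y": -39.8,"z": -5,"twist": 0,"jaw": 6.5}
    - {"x": 34.2,"y": -39.8,"z": -5,"twist": 0,"jaw": 6.5}
    - {"x": 34.2,"y": -39.8,"z": -5,"twist": 0,"jaw": 6.5}
    - {"x": 34.2,"y": -39.8,"z": -5,"twist": 0,"jaw": 6.5}
    - {"x": 34.2,"y": -39.8,"z": -5,"twist": 0,"jaw": 6.5}
    - {"x": 34.2,"y": -39.8,"z": -5,"twist": 0,"jaw": 6.5}
    - {"x": 34.2,"y": -39.8,"z": -5,"twist": 0,"jaw": 6.5}
    - {"x": 34.2,"y": -39.8,"z": -5,"twist": 0,"jaw": 6.5}

```text
clock: 0.98
eef_pos: [0.4732, 0.1405, 0.1909]
tool_rot: [-0.386, 0.593, 0.385, 0.592]
ft_force: [-0.4, 0.5, -0.2]
grip_width: 0.065
```

Call:
step_arm:
  series:
    - {"x": 7.1,"y": -8.1,"z": -2,"twist": 0,"jaw": 6.5}
    - {"x": 7.1,"y": -8.1,"z": -2,"twist": 0,"jaw": 6.5}
    - {"x": 7.1,"y": -8.1,"z": -2,"twist": 0,"jaw": 6.5}
    - {"x": 7.1,"y": -8.1,"z": -2,"twist": 0,"jaw": 6.5}

```text
clock: 1.32
eef_pos: [0.5465, 0.0551, 0.1689]
tool_rot: [-0.384, 0.595, 0.383, 0.593]
ft_force: [-0.3, 0.1, 0.6]
grip_width: 0.0649
```

```bash
cat >> h.py <<'E'
def shot(names,tag):
    from workcell import bot
    r={}
    for n in names:
        o=bot.get_obs();p,z=bot.camera(n);i=bot.camera_info(n)
        cv2.imwrite(f"pics/{n}{tag}.png",p[:,:,::-1]);r[n]=(p,z,i,o)
    pickle.dump(r,open(f"{tag}.pkl","wb"));return r
E
python3 - <<'E'
from h import *
r=shot(["wrist"],"w1");o=r["wrist"][3];print(o["eef_pos"],o["joint_pos"])
E
```

```text
[0.54654944 0.05505143 0.16890041] [ 0.1020539   0.37265538  0.02360452  1.22378263 -0.00301725  0.52539985]
```

View pics/wristw1.png

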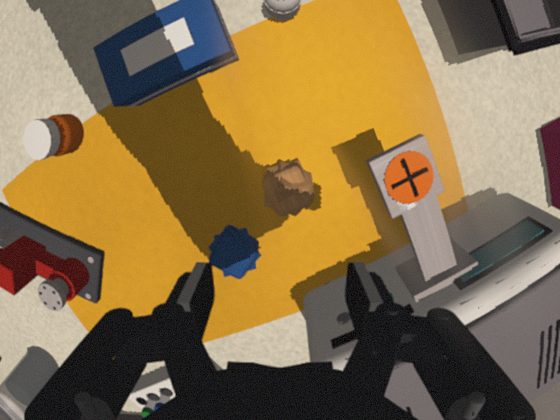

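The wrist view shows the brown ball at (291,187), the blue ball at (235,250), the pad cross at (409,177) and the saddle at (52,293).

```bash
python3 - <<'E'
from h import *
p,z,i,o=pickle.load(open("w1.pkl","rb"))["wrist"]
for n,u,v,h in [("brown",291,187,.02),("blue",235,250,.02),("pad",409,177,.1),("saddle",52,293,.075)]: print(n,ray(i,u,v,h,o))
p,z,i=pickle.load(open("s0.pkl","rb"))[1]["scene"]
print(ray(i,320.5,173.5,.1),ray(i,290,207,.02),ray(i,275.5,231,.02))
p,z,i=pickle.load(open("s0.pkl","rb"))[1]["side"]
print(ray(i,233,188,.1),ray(i,251,229,.02),ray(i,281,237.5,.02))
E
```

```text
brown [0.54504365 0.06525197 0.02      ]
blue [ 0.58134227 -0.0113649   0.02      ]
pad [0.55190497 0.15029236 0.1       ]
saddle [ 0.53060317 -0.20492329  0.075     ]
[0.55298054 0.15320411 0.1       ] [0.54368395 0.06481627 0.02      ] [ 0.58491681 -0.0111293   0.02      ]
[0.55554429 0.14975239 0.1       ] [0.54345051 0.06105564 0.02      ] [ 0.58265163 -0.01522569  0.02      ]
```

Call:
step_arm:
  series:
    - {"x": -0.2,"y": 0.8,"z": -4,"twist": 0,"jaw": 6.5}
    - {"x": -0.2,"y": 0.8,"z": -8,"twist": 0,"jaw": 6.5}
    - {"x": -0.2,"y": 0.8,"z": -12,"twist": 0,"jaw": 6.5}
    - {"x": -0.2,"y": 0.8,"z": -15,"twist": 0,"jaw": 6.5}
    - {"x": -0.2,"y": 0.8,"z": -16.5,"twist": 0,"jaw": 6.5}
    - {"x": -0.2,"y": 0.8,"z": -16.5,"twist": 0,"jaw": 6.5}

```text
clock: 1.87
eef_pos: [0.5389, 0.0624, 0.0005]
tool_rot: [-0.384, 0.599, 0.383, 0.589]
ft_force: [0.2, -10.1, -0.5]
grip_width: 0.065
```

Call:
step_arm:
  series:
    - {"x": 0,"y": 0,"z": 0,"twist": 0,"jaw": 2.5}
    - {"x": 0,"y": 0,"z": 0,"twist": 0,"jaw": 2.5}
    - {"x": 0,"y": 0,"z": 0,"twist": 0,"jaw": 2.5}
    - {"x": 0,"y": 0,"z": 0,"twist": 0,"jaw": 2.5}
    - {"x": 0,"y": 0,"z": 0,"twist": 0,"jaw": 2.5}
    - {"x": 0,"y": 0,"z": 0,"twist": 0,"jaw": 2.5}

```text
clock: 2.37
eef_pos: [0.5387, 0.0625, 0.0007]
tool_rot: [-0.384, 0.599, 0.383, 0.589]
ft_force: [-1.4, -4.1, -0.4]
grip_width: 0.0451
```

```bash
python3 - <<'E'
from h import *
r=shot(["scene","side"],"b1");o=r["scene"][3];print(o["eef_pos"],o["joint_pos"],o["joint_vel"],o["grip_width"],o["ft_force"],o["ft_torque"])
a=r["scene"][0][70:280,220:430,::-1];b=r["side"][0][130:340,160:370,::-1]
cv2.imwrite("pics/b1.png",cv2.resize(np.hstack([a,b]),(800,400),interpolation=cv2.INTER_CUBIC))
E
```

```text
[0.53865261 0.06253131 0.00071638] [ 0.11966643  0.53881917 -0.20294467  0.84096719 -0.0073173   0.54277574] [-0.00202758  0.00247964  0.00269062 -0.00122527  0.00284748 -0.0015965 ] 0.0451306830459503 [-1.350073   -4.05597376 -0.44877783] [-0.51929626  0.19598583  0.00764087]
```

View pics/b1.png

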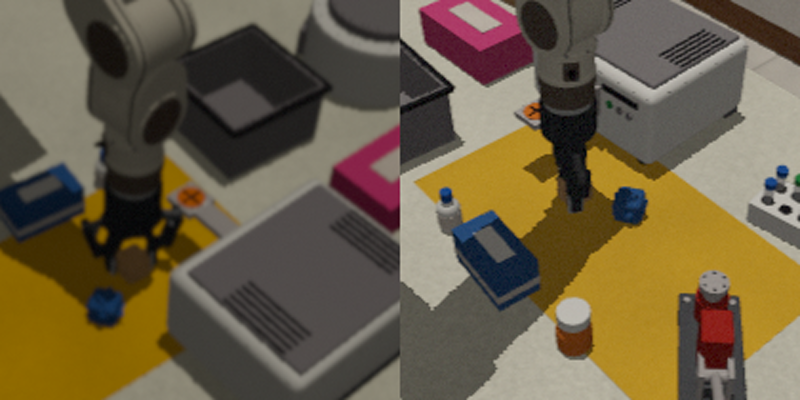

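Call:
step_arm:
  series:
    - {"x": 0,"y": -0.5,"z": 3,"twist": 0,"jaw": 2.0}
    - {"x": 0,"y": -0.5,"z": 6,"twist": 0,"jaw": 2.0}
    - {"x": 0,"y": -0.5,"z": 10,"twist": 0,"jaw": 2.0}
    - {"x": 0,"y": -0.5,"z": 14,"twist": 0,"jaw": 2.0}
    - {"x": 0,"y": -0.5,"z": 18,"twist": 0,"jaw": 2.0}
    - {"x": 0,"y": -0.5,"z": 18,"twist": 0,"jaw": 2.0}

```text
clock: 2.97
eef_pos: [0.5446, 0.0594, 0.1905]
tool_rot: [-0.387, 0.592, 0.381, 0.595]
ft_force: [1.8, -0.3, 0.9]
grip_width: 0.0452
```

```bash
python3 - <<'E'
from h import *
r=shot(["wrist"],"w2");o=r["wrist"][3];print(o["eef_pos"],o["grip_width"],o["ft_force"])
p,z,i,o=r["wrist"];print(ray(i,409,177,.1,o))
E
```

```text
[0.5445509  0.05939462 0.19050624] 0.04522912439075999 [ 1.75205818 -0.30916931  0.90579757]
[0.55864499 0.16102573 0.1       ]
```

View pics/wristw2.png

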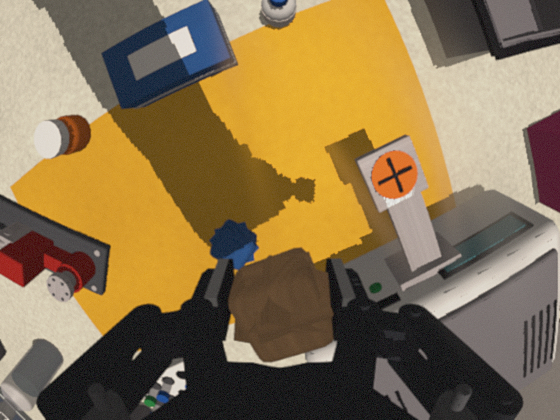

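The brown ball at (283,303) is held between the fingers. Next is the bin.

Call:
step_arm:
  series:
    - {"x": -14,"y": 29,"z": 0,"twist": 0,"jaw": 2}
    - {"x": -14,"y": 29,"z": 0,"twist": 0,"jaw": 2}
    - {"x": -14,"y": 29,"z": 0,"twist": 0,"jaw": 2}
    - {"x": -14,"y": 29,"z": 0,"twist": 0,"jaw": 2}
    - {"x": -14,"y": 29,"z": 0,"twist": 0,"jaw": 2}
    - {"x": -14,"y": 29,"z": 0,"twist": 0,"jaw": 2}
    - {"x": -14,"y": 29,"z": 0,"twist": 0,"jaw": 2}
    - {"x": -14,"y": 29,"z": 0,"twist": 0,"jaw": 2}
    - {"x": -14,"y": 29,"z": -2,"twist": 0,"jaw": 2}
    - {"x": -14,"y": 29,"z": -6,"twist": 0,"jaw": 2}

```text
clock: 3.85
eef_pos: [0.4046, 0.3551, 0.1303]
tool_rot: [-0.386, 0.589, 0.385, 0.597]
ft_force: [1.6, 0.7, -0.2]
grip_width: 0.0202
```

Call:
step_arm:
  series:
    - {"x": 0,"y": 0,"z": -4,"twist": 0,"jaw": 2}
    - {"x": 0,"y": 0,"z": -7,"twist": 0,"jaw": 2}
    - {"x": 0,"y": 0,"z": -7,"twist": 0,"jaw": 2}

```text
clock: 4.1
eef_pos: [0.3995, 0.3522, 0.0533]
tool_rot: [-0.387, 0.593, 0.385, 0.592]
ft_force: [-0.7, -0.8, 0.4]
grip_width: 0.0202
```

```bash
python3 - <<'E'
from h import *
r=shot(["scene","side"],"b2")
E
```

```text
(no output)
```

View pics/sceneb2.png

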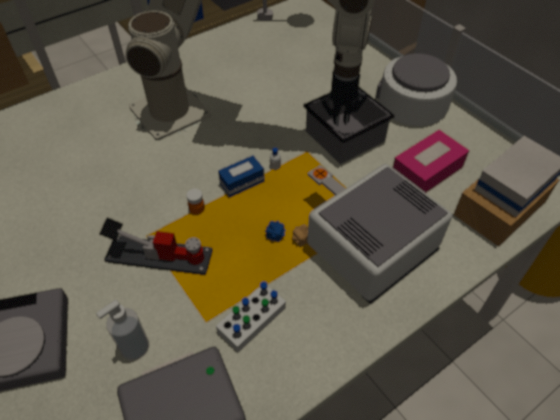

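View pics/sideb2.png

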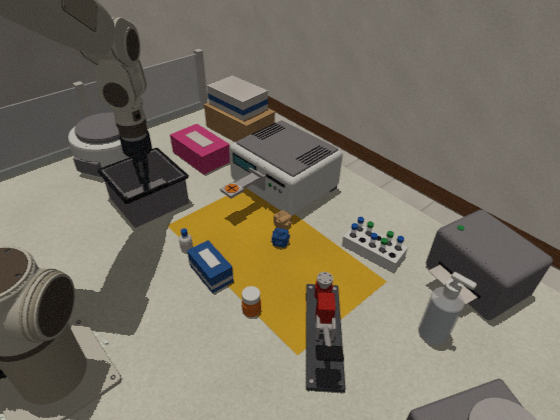

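The brown ball slipped out of the grip during the fast move. It now lies near the reader's front, at scene (300,235) and side (284,219). Everything else looks unmoved. I'll locate it and carry more slowly from here.

```bash
python3 - <<'E'
from h import *
r=pickle.load(open("b2.pkl","rb"))
np.set_printoptions(precision=4,suppress=True)
for n in ["scene","side"]:
    p,z,i,o=r[n];W=dep(i,z);m=masks(p);h,s,v=m["h"],m["s"],m["v"]
    for k,q in {"blue":(h>95)&(h<125)&(s>150)&(v>50),"brown":(h>5)&(h<18)&(s>80)&(s<190)&(v>70)}.items():
        N,l,st,c=cv2.connectedComponentsWithStats(q.astype(np.uint8))
        for j in range(1,N):
            w=W[(l==j)&(z>0)]
            if st[j,4]>60 and .5<w[:,0].mean()<.65 and abs(w[:,1].mean())<.1: print(n,k,st[j],c[j],w.mean(0),w.min(0),w.max(0))
cv2.imwrite("pics/b2z.png",np.hstack([cv2.resize(r[n][0][a:a+70,b:b+70,::-1],(400,400),interpolation=cv2.INTER_CUBIC) for n,a,b in [("scene",195,255),("side",190,250)]]))
E
```

```text
scene blue [267 223  16  14 162] [275.2901 229.1667] [ 0.5896 -0.0149  0.0358] [ 0.5685 -0.035   0.022 ] [0.6067 0.0056 0.0451]
scene brown [293 225  16  18 179] [300.5475 233.1508] [0.6362 0.0282 0.0356] [0.6166 0.0104 0.0206] [0.6613 0.0503 0.0819]
side blue [272 228  18  19 219] [280.1324 236.3288] [ 0.5759 -0.0191  0.0316] [ 0.5568 -0.0374  0.0076] [0.6015 0.007  0.0443]
side brown [274 210  18  19 240] [282.2167 218.8   ] [0.6267 0.0291 0.0298] [0.6071 0.0097 0.0007] [0.673  0.0552 0.0444]
```

View pics/b2z.png

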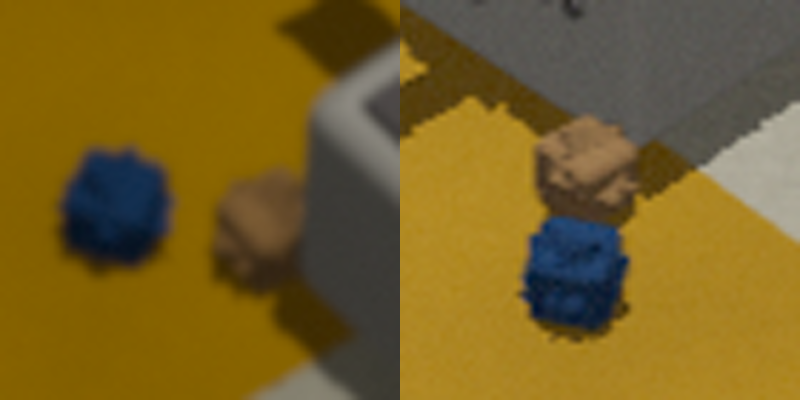

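Call:
step_arm:
  series:
    - {"x": 0,"y": 0,"z": 4,"twist": 0,"jaw": 4}
    - {"x": 0,"y": 0,"z": 8,"twist": 0,"jaw": 6.5}
    - {"x": 0,"y": 0,"z": 12,"twist": 7,"jaw": 6.5}
    - {"x": 1,"y": -2,"z": 14,"twist": 14,"jaw": 6.5}
    - {"x": 3,"y": -5,"z": 15,"twist": 21,"jaw": 6.5}
    - {"x": 5,"y": -9,"z": 15,"twist": 28,"jaw": 6.5}
    - {"x": 7,"y": -13,"z": 15,"twist": 35,"jaw": 6.5}
    - {"x": 9,"y": -17,"z": 15,"twist": 42,"jaw": 6.5}
    - {"x": 11,"y": -21,"z": 15,"twist": 49,"jaw": 6.5}
    - {"x": 13,"y": -25,"z": 15,"twist": 56,"jaw": 6.5}

```text
clock: 5.03
eef_pos: [0.5183, 0.1379, 0.213]
tool_rot: [0.611, -0.353, -0.609, -0.362]
ft_force: [0.5, 1.0, -0.1]
grip_width: 0.0649
```

Call:
step_arm:
  series:
    - {"x": 2,"y": -4,"z": -2,"twist": 7,"jaw": 6.5}
    - {"x": 4,"y": -8,"z": -4,"twist": 14,"jaw": 6.5}
    - {"x": 5,"y": -11,"z": -6,"twist": 18,"jaw": 6.5}
    - {"x": 5,"y": -11,"z": -8,"twist": 18,"jaw": 6.5}
    - {"x": 5,"y": -11,"z": -8,"twist": 18,"jaw": 6.5}

```text
clock: 5.45
eef_pos: [0.5678, 0.0243, 0.1308]
tool_rot: [-0.657, 0.255, 0.659, 0.263]
ft_force: [-1.4, 0.5, -0.5]
grip_width: 0.065
```

```bash
python3 - <<'E'
from h import *
r=shot(["wrist"],"w3");p,z,i,o=r["wrist"];print(o["eef_pos"],o["grip_width"],o["ft_force"],o["joint_pos"])
R=Ro.from_quat(o["tool_rot"]).as_matrix();print(np.degrees(np.arctan2(R[1,2],R[0,2])))
E
```

```text
[0.56778065 0.02432762 0.13083605] 0.06501679531881965 [-1.40706991  0.4852715  -0.52120987] [ 0.03682911  0.43289758  0.01154849  1.14719696  0.01121933 -0.7832577 ]
136.98996942605126
```

View pics/wristw3.png

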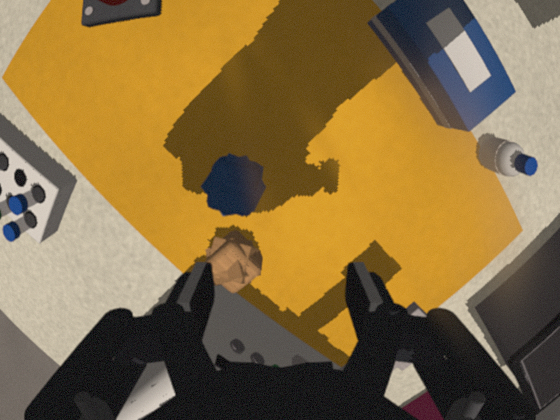

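```bash
python3 - <<'E'
from h import *
p,z,i,o=pickle.load(open("w3.pkl","rb"))["wrist"]
print(ray(i,234,184,.02,o),ray(i,236,263,.02,o))
cv2.imwrite("pics/w3z.png",cv2.resize(p[140:300,180:300,::-1],(600,800),interpolation=cv2.INTER_CUBIC)[:600])
E
```

```text
[ 0.58186908 -0.01435663  0.02      ] [0.63198743 0.03689749 0.02      ]
```

View pics/w3z.png

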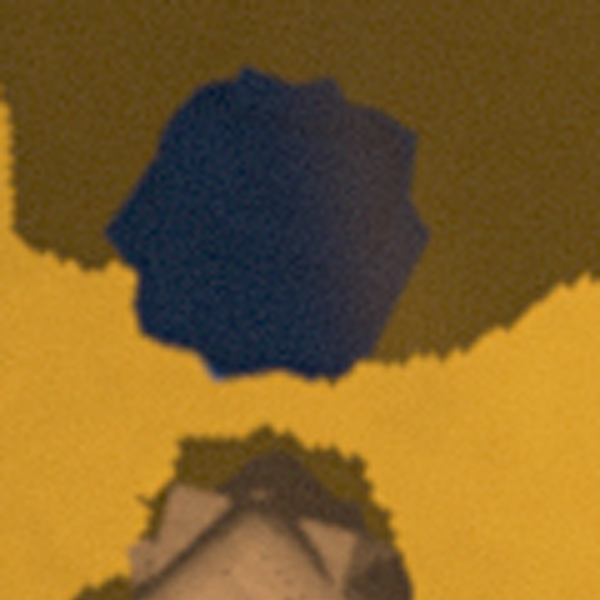

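Call:
step_arm:
  series:
    - {"x": 1.4,"y": -3.8,"z": 0,"twist": 2,"jaw": 6.5}
    - {"x": 1.4,"y": -3.8,"z": -2,"twist": 2,"jaw": 6.5}
    - {"x": 1.4,"y": -3.8,"z": -4,"twist": 2,"jaw": 6.5}
    - {"x": 1.4,"y": -3.8,"z": -6,"twist": 2,"jaw": 6.5}
    - {"x": 1.4,"y": -3.8,"z": -6,"twist": 2,"jaw": 6.5}

```text
clock: 5.92
eef_pos: [0.5807, -0.0106, 0.0722]
tool_rot: [-0.661, 0.242, 0.664, 0.251]
ft_force: [-1.8, 0.2, 0.2]
grip_width: 0.0653
```

Call:
step_arm:
  series:
    - {"x": 0.1,"y": -0.4,"z": -2.5,"twist": 0,"jaw": 6.5}
    - {"x": 0.1,"y": -0.4,"z": -5,"twist": 0,"jaw": 6.5}
    - {"x": 0.1,"y": -0.4,"z": -6.8,"twist": 0,"jaw": 6.5}
    - {"x": 0.1,"y": -0.4,"z": -6.8,"twist": 0,"jaw": 6.5}
    - {"x": 0.1,"y": -0.4,"z": -6.8,"twist": 0,"jaw": 6.5}

```text
clock: 6.33
eef_pos: [0.5826, -0.0135, 0.0061]
tool_rot: [-0.662, 0.242, 0.664, 0.251]
ft_force: [-0.4, 0.5, 0.8]
grip_width: 0.0649
```

Call:
step_arm:
  series:
    - {"x": 0,"y": 0,"z": -0.3,"twist": 0,"jaw": 6.5}
    - {"x": 0,"y": 0,"z": -0.3,"twist": 0,"jaw": 3}
    - {"x": 0,"y": 0,"z": -0.3,"twist": 0,"jaw": 3}
    - {"x": 0,"y": 0,"z": -0.3,"twist": 0,"jaw": 3}
    - {"x": 0,"y": 0,"z": -0.3,"twist": 0,"jaw": 3}
    - {"x": 0,"y": 0,"z": -0.3,"twist": 0,"jaw": 3}
    - {"x": 0,"y": 0,"z": -0.3,"twist": 0,"jaw": 3}
    - {"x": 0,"y": 0,"z": -0.3,"twist": 0,"jaw": 3}

```text
clock: 7.0
eef_pos: [0.5844, -0.0134, 0.0054]
tool_rot: [0.663, -0.241, -0.663, -0.252]
ft_force: [-0.9, 0.2, 5.8]
grip_width: 0.0374
```

Call:
step_arm:
  series:
    - {"x": 0,"y": 0,"z": 1,"twist": 0,"jaw": 3}
    - {"x": 0,"y": 0,"z": 3,"twist": 0,"jaw": 3}
    - {"x": 0,"y": 0,"z": 6,"twist": 0,"jaw": 3}
    - {"x": 0,"y": 0,"z": 9,"twist": 0,"jaw": 3}
    - {"x": 0,"y": 0,"z": 12,"twist": 0,"jaw": 3}
    - {"x": 0,"y": 0,"z": 15,"twist": 0,"jaw": 3}
    - {"x": 0,"y": 0,"z": 17,"twist": 0,"jaw": 3}
    - {"x": 0,"y": 0,"z": 17,"twist": 0,"jaw": 3}

```text
clock: 7.67
eef_pos: [0.5876, -0.0136, 0.1825]
tool_rot: [0.667, -0.24, -0.659, -0.253]
ft_force: [2.0, 0.2, 1.4]
grip_width: 0.0377
```

```bash
python3 - <<'E'
from h import *
r=shot(["wrist"],"w4")
E
```

```text
(no output)
```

View pics/wristw4.png

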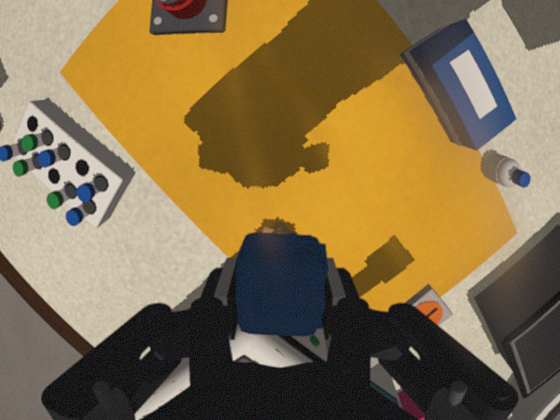

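Call:
step_arm:
  series:
    - {"x": -0.5,"y": 1,"z": 0,"twist": 0,"jaw": 3}
    - {"x": -1.3,"y": 3,"z": 0,"twist": 0,"jaw": 3}
    - {"x": -2.4,"y": 5.5,"z": 0,"twist": 0,"jaw": 3}
    - {"x": -3.5,"y": 8,"z": 0,"twist": 0,"jaw": 3}
    - {"x": -4.6,"y": 10.5,"z": 0,"twist": 0,"jaw": 3}
    - {"x": -5.7,"y": 13,"z": 0,"twist": 0,"jaw": 3}
    - {"x": -6.8,"y": 15.5,"z": 0,"twist": 0,"jaw": 3}
    - {"x": -7.9,"y": 18,"z": 0,"twist": 0,"jaw": 3}
    - {"x": -9,"y": 20.5,"z": 0,"twist": 0,"jaw": 3}
    - {"x": -10.1,"y": 23,"z": 0,"twist": 0,"jaw": 3}

```text
clock: 8.55
eef_pos: [0.483, 0.2176, 0.1783]
tool_rot: [0.665, -0.241, -0.661, -0.252]
ft_force: [1.0, 0.3, -0.1]
grip_width: 0.0371
```

Call:
step_arm:
  series:
    - {"x": -1.1,"y": 2.5,"z": 0,"twist": 0,"jaw": 3}
    - {"x": -2.2,"y": 5,"z": 0,"twist": 0,"jaw": 3}
    - {"x": -3.3,"y": 7.5,"z": 0,"twist": 0,"jaw": 3}
    - {"x": -4.4,"y": 10,"z": 0,"twist": 0,"jaw": 3}
    - {"x": -5.5,"y": 12.5,"z": 0,"twist": 0,"jaw": 3}
    - {"x": -6.4,"y": 14.5,"z": 0,"twist": 0,"jaw": 3}
    - {"x": -6.4,"y": 14.5,"z": -2,"twist": 0,"jaw": 3}
    - {"x": -6.4,"y": 14.5,"z": -5,"twist": 0,"jaw": 3}
    - {"x": -6.4,"y": 14.5,"z": -8,"twist": 0,"jaw": 3}
    - {"x": -6.4,"y": 14.5,"z": -11,"twist": 0,"jaw": 3}

```text
clock: 9.38
eef_pos: [0.4171, 0.3624, 0.0661]
tool_rot: [0.664, -0.241, -0.662, -0.251]
ft_force: [-0.0, -0.3, -0.6]
grip_width: 0.0376
```

Call:
step_arm:
  series:
    - {"x": 0,"y": 0,"z": -1.5,"twist": 0,"jaw": 3}
    - {"x": 0,"y": 0,"z": -1.5,"twist": 0,"jaw": 6}
    - {"x": 0,"y": 0,"z": -1.5,"twist": 0,"jaw": 6}
    - {"x": 0,"y": 0,"z": -1.5,"twist": 0,"jaw": 6}
    - {"x": 0,"y": 0,"z": 2,"twist": 0,"jaw": 6}
    - {"x": 0,"y": 0,"z": 6,"twist": 0,"jaw": 6}
    - {"x": 0,"y": 0,"z": 10,"twist": 0,"jaw": 6}
    - {"x": 0,"y": 0,"z": 13,"twist": 0,"jaw": 6}

```text
clock: 10.05
eef_pos: [0.4183, 0.3636, 0.2019]
tool_rot: [0.665, -0.239, -0.66, -0.253]
ft_force: [0.8, 0.7, -0.4]
grip_width: 0.0601
```

```bash
python3 - <<'E'
from h import *
r=shot(["wrist","scene"],"w5")
cv2.imwrite("pics/w5.png",np.hstack([cv2.resize(r["wrist"][0][:,:,::-1],(400,300)),cv2.resize(r["scene"][0][75:300,200:500,::-1],(400,300))]))
E
```

```text
(no output)
```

View pics/w5.png

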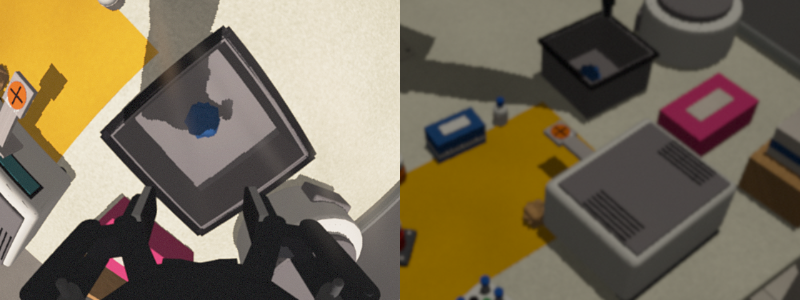

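The blue ball is in the bin (wrist view, at about (205,118) in the left panel). Next is the brown ball at the reader's corner, with the jaws parallel to the face.

Call:
step_arm:
  series:
    - {"x": 1.9,"y": -3.3,"z": 0,"twist": -5,"jaw": 6}
    - {"x": 3.8,"y": -6.6,"z": 0,"twist": -10,"jaw": 6}
    - {"x": 5.6,"y": -10,"z": 0,"twist": -15,"jaw": 6}
    - {"x": 7.5,"y": -13.3,"z": 0,"twist": -20,"jaw": 6}
    - {"x": 9.4,"y": -16.6,"z": 0,"twist": -25,"jaw": 6}
    - {"x": 11.2,"y": -20,"z": 0,"twist": -30,"jaw": 6}
    - {"x": 13.1,"y": -23.2,"z": 0,"twist": -35,"jaw": 6}
    - {"x": 15,"y": -26.5,"z": 0,"twist": -40,"jaw": 6}
    - {"x": 16.8,"y": -29.9,"z": 0,"twist": -45,"jaw": 6}
    - {"x": 17.7,"y": -33.2,"z": 0,"twist": -46,"jaw": 6}

```text
clock: 10.98
eef_pos: [0.5998, 0.0318, 0.2066]
tool_rot: [0.522, -0.478, -0.504, -0.495]
ft_force: [1.3, -0.2, 0.1]
grip_width: 0.0598
```

Call:
step_arm:
  series:
    - {"x": 0,"y": 0,"z": -2,"twist": 0,"jaw": 6}
    - {"x": 0,"y": 0,"z": -4,"twist": 0,"jaw": 6}
    - {"x": 0,"y": 0,"z": -4,"twist": 0,"jaw": 6}

```text
clock: 11.23
eef_pos: [0.5978, 0.0304, 0.1636]
tool_rot: [0.52, -0.48, -0.505, -0.494]
ft_force: [-1.2, 0.7, -1.2]
grip_width: 0.0597
```

```bash
python3 - <<'E'
from h import *
r=shot(["wrist"],"w6");p,z,i,o=r["wrist"]
R=Ro.from_quat(o["tool_rot"]).as_matrix();print(o["eef_pos"],np.degrees(np.arctan2(R[1,2],R[0,2])))
E
```

```text
[0.59784671 0.03043694 0.16359765] 92.9584943146327
```

View pics/wristw6.png

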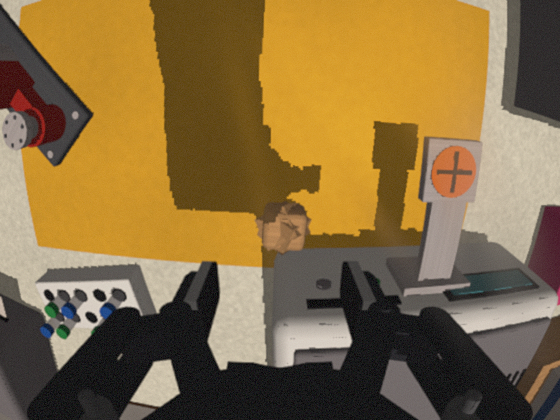

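```bash
python3 - <<'E'
from h import *
p,z,i,o=pickle.load(open("w6.pkl","rb"))["wrist"]
print(ray(i,285,227,.02,o),"L",ray(i,263,227,.02,o),"R",ray(i,307,227,.02,o),"far",ray(i,285,203,.02,o),"near",ray(i,285,249,.02,o))
print("reader low edge",ray(i,380,246,.01,o),"topfront",ray(i,300,257,.14,o), "topcorner L",ray(i,273,262,.14,o))
cv2.imwrite("pics/w6z.png",cv2.resize(p[180:300,220:380,::-1],(800,600),interpolation=cv2.INTER_CUBIC))
E
```

```text
[0.6335527  0.03597718 0.02      ] L [0.63466881 0.01513109 0.02      ] R [0.6324901  0.05687435 0.02      ] far [0.60955131 0.03456729 0.02      ] near [0.65691525 0.03736719 0.02      ]
reader low edge [0.65472445 0.13671403 0.01      ] topfront [0.60076645 0.04078063 0.14      ] topcorner L [0.60482262 0.0255263  0.14      ]
```

View pics/w6z.png

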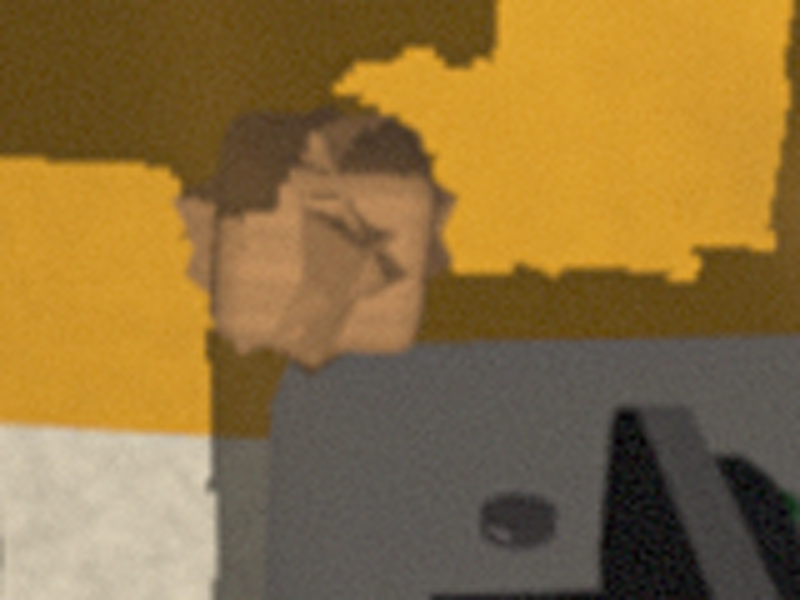

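Call:
step_arm:
  series:
    - {"x": 1.7,"y": 0.6,"z": -2,"twist": 0,"jaw": 6.8}
    - {"x": 1.7,"y": 0.6,"z": -4,"twist": 0,"jaw": 6.8}
    - {"x": 1.7,"y": 0.6,"z": -6,"twist": 0,"jaw": 6.8}
    - {"x": 1.7,"y": 0.6,"z": -8,"twist": 0,"jaw": 6.8}
    - {"x": 1.7,"y": 0.6,"z": -8,"twist": 0,"jaw": 6.8}

```text
clock: 11.7
eef_pos: [0.6131, 0.0379, 0.0829]
tool_rot: [0.52, -0.48, -0.507, -0.493]
ft_force: [-1.0, 0.2, -0.7]
grip_width: 0.0678
```

Call:
step_arm:
  series:
    - {"x": 0.1,"y": -0.2,"z": -2,"twist": 0,"jaw": 6.8}
    - {"x": 0.1,"y": -0.2,"z": -4,"twist": 0,"jaw": 6.8}
    - {"x": 0.1,"y": -0.2,"z": -6,"twist": 0,"jaw": 6.8}
    - {"x": 0.1,"y": -0.2,"z": -7.7,"twist": 0,"jaw": 6.8}
    - {"x": 0.1,"y": -0.2,"z": -7.7,"twist": 0,"jaw": 6.8}

```text
clock: 12.12
eef_pos: [0.6127, 0.0364, 0.0046]
tool_rot: [0.519, -0.481, -0.508, -0.491]
ft_force: [-1.2, -0.3, -1.4]
grip_width: 0.0682
```

Call:
step_arm:
  series:
    - {"x": 0.4,"y": 0,"z": 0,"twist": 0,"jaw": 6.8}
    - {"x": 0.4,"y": 0,"z": 0,"twist": 0,"jaw": 6.8}
    - {"x": 0.4,"y": 0,"z": 0,"twist": 0,"jaw": 6.8}

```text
clock: 12.37
eef_pos: [0.6188, 0.0367, 0.0071]
tool_rot: [0.52, -0.479, -0.507, -0.492]
ft_force: [-0.1, -0.6, 0.1]
grip_width: 0.068
```

Still no contact. I'll close the jaws, then check the width.

Call:
step_arm:
  series:
    - {"x": 0.1,"y": 0,"z": -0.3,"twist": 0,"jaw": 6.8}
    - {"x": 0.1,"y": 0,"z": -0.3,"twist": 0,"jaw": 3}
    - {"x": 0.1,"y": 0,"z": -0.3,"twist": 0,"jaw": 3}
    - {"x": 0.1,"y": 0,"z": -0.3,"twist": 0,"jaw": 3}
    - {"x": 0.1,"y": 0,"z": -0.3,"twist": 0,"jaw": 3}
    - {"x": 0.1,"y": 0,"z": -0.3,"twist": 0,"jaw": 3}
    - {"x": 0.1,"y": 0,"z": -0.3,"twist": 0,"jaw": 3}
    - {"x": 0.1,"y": 0,"z": -0.3,"twist": 0,"jaw": 3}

```text
clock: 13.03
eef_pos: [0.6205, 0.0367, 0.0051]
tool_rot: [0.521, -0.479, -0.506, -0.493]
ft_force: [-1.1, -0.4, 5.8]
grip_width: 0.0392
```

Call:
step_arm:
  series:
    - {"x": -0.5,"y": 0,"z": 0.2,"twist": 0,"jaw": 3}
    - {"x": -1.5,"y": 0,"z": 0.2,"twist": 0,"jaw": 3}
    - {"x": -2.5,"y": 0,"z": 0.2,"twist": 0,"jaw": 3}
    - {"x": -4,"y": 0,"z": 0.2,"twist": 0,"jaw": 3}
    - {"x": -5.5,"y": 0,"z": 0.2,"twist": 0,"jaw": 3}
    - {"x": -6,"y": 0,"z": 0.2,"twist": 0,"jaw": 3}
    - {"x": -6,"y": 0,"z": 0.2,"twist": 0,"jaw": 3}

```text
clock: 13.62
eef_pos: [0.5587, 0.0366, 0.0067]
tool_rot: [0.52, -0.48, -0.507, -0.492]
ft_force: [-0.5, 0.6, -0.6]
grip_width: 0.0395
```

Call:
step_arm:
  series:
    - {"x": 0,"y": 0,"z": 0.1,"twist": 0,"jaw": 6.8}
    - {"x": 0,"y": 0,"z": 0.1,"twist": 0,"jaw": 6.8}
    - {"x": 0,"y": 0,"z": 0.1,"twist": 0,"jaw": 6.8}
    - {"x": 0,"y": 0,"z": 0.1,"twist": 0,"jaw": 6.8}

```text
clock: 13.95
eef_pos: [0.5596, 0.0367, 0.0078]
tool_rot: [0.52, -0.479, -0.507, -0.493]
ft_force: [-0.2, 0.4, 0.7]
grip_width: 0.068
```

```bash
python3 - <<'E'
from h import *
r=shot(["wrist","scene"],"w7");p,z,i,o=r["wrist"]
print(o["eef_pos"],o["grip_width"])
cv2.imwrite("pics/w7.png",np.hstack([cv2.resize(r["wrist"][0][:,:,::-1],(400,300)),cv2.resize(r["scene"][0][100:280,200:440,::-1],(400,300))]))
E
```

```text
[0.5595583  0.03667268 0.00779901] 0.0679720932317152
```

View pics/w7.png

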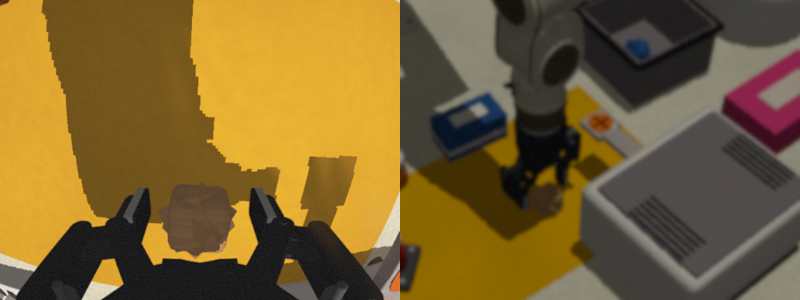

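```bash
python3 - <<'E'
from h import *
p,z,i,o=pickle.load(open("w7.pkl","rb"))["wrist"]
for v in (260,305,350): print(ray(i,277,v,.02,o))
E
```

```text
[0.54539402 0.03322329 0.02      ]
[0.57051658 0.03455155 0.02      ]
[0.60145643 0.03617082 0.02      ]
```

Call:
step_arm:
  series:
    - {"x": 0.6,"y": 0,"z": -0.4,"twist": 0,"jaw": 6.8}
    - {"x": 1.2,"y": 0,"z": -0.4,"twist": 0,"jaw": 6.8}
    - {"x": 1.2,"y": 0,"z": -0.4,"twist": 0,"jaw": 6.8}
    - {"x": 1.2,"y": 0,"z": -0.4,"twist": 0,"jaw": 3}
    - {"x": 1.2,"y": 0,"z": -0.4,"twist": 0,"jaw": 3}
    - {"x": 1.2,"y": 0,"z": -0.4,"twist": 0,"jaw": 3}
    - {"x": 1.2,"y": 0,"z": -0.4,"twist": 0,"jaw": 3}
    - {"x": 1.2,"y": 0,"z": -0.4,"twist": 0,"jaw": 3}
    - {"x": 1.2,"y": 0,"z": -0.4,"twist": 0,"jaw": 3}
    - {"x": 1.2,"y": 0,"z": -0.4,"twist": 0,"jaw": 3}

```text
clock: 14.88
eef_pos: [0.5713, 0.0366, 0.0038]
tool_rot: [0.52, -0.479, -0.507, -0.493]
ft_force: [-0.0, 0.5, 1.0]
grip_width: 0.0403
```

Call:
step_arm:
  series:
    - {"x": 0,"y": -0.5,"z": 1,"twist": 0,"jaw": 3}
    - {"x": 0,"y": -0.5,"z": 3,"twist": 0,"jaw": 3}
    - {"x": 0,"y": -0.5,"z": 5,"twist": 0,"jaw": 3}
    - {"x": 0,"y": -0.5,"z": 7.5,"twist": 0,"jaw": 3}
    - {"x": 0,"y": -0.5,"z": 10,"twist": 0,"jaw": 3}
    - {"x": 0,"y": -0.5,"z": 12.5,"twist": 0,"jaw": 3}
    - {"x": 0,"y": -0.5,"z": 15,"twist": 0,"jaw": 3}
    - {"x": 0,"y": -0.5,"z": 17.5,"twist": 0,"jaw": 3}
    - {"x": 0,"y": -0.5,"z": 18.5,"twist": 0,"jaw": 3}

```text
clock: 15.63
eef_pos: [0.5729, 0.0314, 0.1934]
tool_rot: [0.522, -0.478, -0.505, -0.494]
ft_force: [0.8, 0.3, 0.1]
grip_width: 0.0404
```

```bash
python3 - <<'E'
from h import *
r=shot(["wrist"],"w8")
E
```

```text
(no output)
```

View pics/wristw8.png

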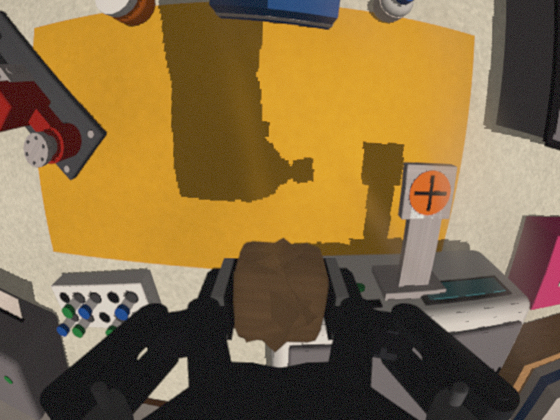

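Call:
step_arm:
  series:
    - {"x": -0.5,"y": 1,"z": 0,"twist": 0,"jaw": 3}
    - {"x": -1.5,"y": 3,"z": 0,"twist": 0,"jaw": 3}
    - {"x": -2.7,"y": 5.2,"z": 0,"twist": 0,"jaw": 3}
    - {"x": -4,"y": 7.5,"z": 0,"twist": 0,"jaw": 3}
    - {"x": -5.2,"y": 9.8,"z": 0,"twist": 0,"jaw": 3}
    - {"x": -6.4,"y": 12,"z": 0,"twist": 0,"jaw": 3}
    - {"x": -7.6,"y": 14.3,"z": 0,"twist": 0,"jaw": 3}
    - {"x": -8.8,"y": 16.5,"z": 0,"twist": 0,"jaw": 3}
    - {"x": -10,"y": 18.8,"z": 0,"twist": 0,"jaw": 3}
    - {"x": -11.2,"y": 21,"z": 0,"twist": 0,"jaw": 3}

```text
clock: 16.52
eef_pos: [0.459, 0.2423, 0.1918]
tool_rot: [0.522, -0.479, -0.506, -0.493]
ft_force: [-0.0, 0.0, 0.4]
grip_width: 0.0401
```

Call:
step_arm:
  series:
    - {"x": -1.2,"y": 2.3,"z": 0,"twist": 0,"jaw": 3}
    - {"x": -2.4,"y": 4.6,"z": 0,"twist": 0,"jaw": 3}
    - {"x": -3.6,"y": 6.9,"z": 0,"twist": 0,"jaw": 3}
    - {"x": -4.8,"y": 9.2,"z": 0,"twist": 0,"jaw": 3}
    - {"x": -6,"y": 11.5,"z": 0,"twist": 0,"jaw": 3}
    - {"x": -7.3,"y": 14,"z": 0,"twist": 0,"jaw": 3}
    - {"x": -7.3,"y": 14,"z": -2,"twist": 0,"jaw": 3}
    - {"x": -7.3,"y": 14,"z": -5,"twist": 0,"jaw": 3}
    - {"x": -7.3,"y": 14,"z": -8,"twist": 0,"jaw": 3}
    - {"x": -7.3,"y": 14,"z": -11,"twist": 0,"jaw": 3}

```text
clock: 17.35
eef_pos: [0.384, 0.3818, 0.079]
tool_rot: [0.522, -0.479, -0.506, -0.492]
ft_force: [0.9, 0.5, -0.4]
grip_width: 0.0398
```

Call:
step_arm:
  series:
    - {"x": 0,"y": 0,"z": -2.3,"twist": 0,"jaw": 3}
    - {"x": 0,"y": 0,"z": -2.3,"twist": 0,"jaw": 6}
    - {"x": 0,"y": 0,"z": -2.3,"twist": 0,"jaw": 6}
    - {"x": 0,"y": 0,"z": -2.3,"twist": 0,"jaw": 6}
    - {"x": 0,"y": 0,"z": 1,"twist": 0,"jaw": 6}
    - {"x": 0,"y": 0,"z": 5,"twist": 0,"jaw": 6}
    - {"x": 0,"y": 0,"z": 9,"twist": 0,"jaw": 6}
    - {"x": 0,"y": 0,"z": 13,"twist": 0,"jaw": 6}

```text
clock: 18.02
eef_pos: [0.3843, 0.3822, 0.2132]
tool_rot: [0.522, -0.478, -0.506, -0.493]
ft_force: [1.1, -0.1, -0.7]
grip_width: 0.0599
```

```bash
python3 - <<'E'
from h import *
r=shot(["wrist"],"w9")
E
```

```text
(no output)
```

View pics/wristw9.png

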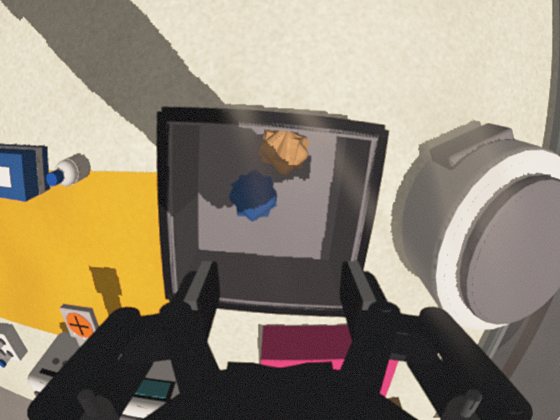

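Both balls are in the bin, brown at (287,147) and blue at (253,193). On to the jack.

Call:
step_arm:
  series:
    - {"x": 0.6,"y": -4,"z": 0,"twist": 2,"jaw": 8.5}
    - {"x": 1.2,"y": -8,"z": 0,"twist": 4,"jaw": 8.5}
    - {"x": 1.8,"y": -12,"z": 0,"twist": 7,"jaw": 8.5}
    - {"x": 2.5,"y": -16,"z": 0,"twist": 10,"jaw": 8.5}
    - {"x": 3.1,"y": -20,"z": 0,"twist": 13,"jaw": 8.5}
    - {"x": 3.7,"y": -24,"z": 0,"twist": 16,"jaw": 8.5}
    - {"x": 4.3,"y": -28,"z": 0,"twist": 19,"jaw": 8.5}
    - {"x": 5,"y": -32,"z": 0,"twist": 22,"jaw": 8.5}
    - {"x": 5.6,"y": -36,"z": 0,"twist": 24,"jaw": 8.5}
    - {"x": 6.2,"y": -40,"z": 0,"twist": 26,"jaw": 8.5}

```text
clock: 18.9
eef_pos: [0.4504, -0.0166, 0.2252]
tool_rot: [0.617, -0.341, -0.603, -0.373]
ft_force: [2.0, 0.7, -1.2]
grip_width: 0.0846
```

Call:
step_arm:
  series:
    - {"x": 0.7,"y": -4,"z": 0,"twist": 3,"jaw": 8.5}
    - {"x": 1.3,"y": -8,"z": 0,"twist": 6,"jaw": 8.5}
    - {"x": 2,"y": -12,"z": 0,"twist": 9,"jaw": 8.5}
    - {"x": 2.6,"y": -16,"z": 0,"twist": 12,"jaw": 8.5}
    - {"x": 3.2,"y": -19,"z": 0,"twist": 14,"jaw": 8.5}
    - {"x": 3.2,"y": -19,"z": 0,"twist": 14,"jaw": 8.5}

```text
clock: 19.4
eef_pos: [0.484, -0.2125, 0.227]
tool_rot: [0.655, -0.266, -0.641, -0.297]
ft_force: [0.0, 0.2, -0.2]
grip_width: 0.0847
```

```bash
python3 - <<'E'
from h import *
r=shot(["wrist"],"w10");p,z,i,o=r["wrist"]
R=Ro.from_quat(o["tool_rot"]).as_matrix();print(o["eef_pos"],np.degrees(np.arctan2(R[1,2],R[0,2])),o["joint_pos"])
E
```

```text
[ 0.48396587 -0.21253991  0.22695517] 133.0126155728176 [-0.43944826  0.28416439  0.0507885   1.31896967  0.04466983 -1.18976048]
```

View pics/wristw10.png

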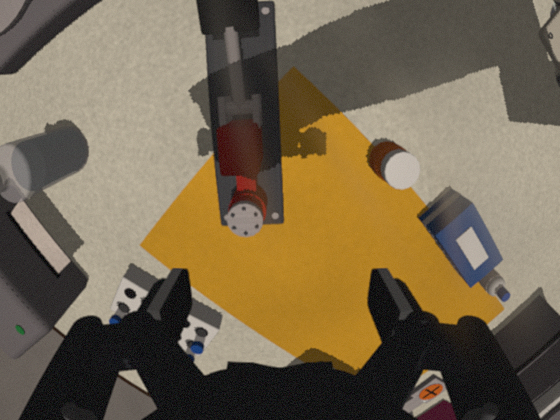

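```bash
python3 - <<'E'
from h import *
p,z,i,o=pickle.load(open("w10.pkl","rb"))["wrist"]
cv2.imwrite("pics/w10z.png",cv2.resize(p[90:250,180:310,::-1],(480,600),interpolation=cv2.INTER_CUBIC))
E
```

```text
(no output)
```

View pics/w10z.png

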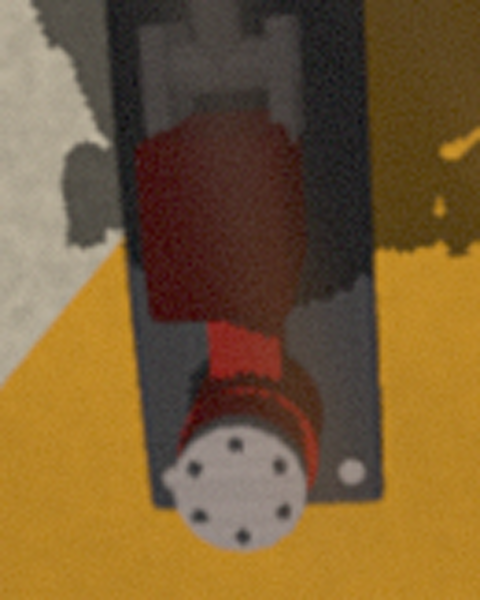

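```bash
python3 - <<'E'
from h import *
p,z,i,o=pickle.load(open("w10.pkl","rb"))["wrist"]
s=ray(i,245,219.9,.075,o);a=ray(i,222,224.7,.014,o);b=ray(i,283.8,222,.014,o)
print("saddle",s,"corners",a,b,np.linalg.norm(a-b),"yaw",np.degrees(np.arctan2(*(b-a)[[1,0]]))-90, (a+b)/2)
# base side edges further back
c=ray(i,180+108/3.69,90+20/3.75,.014,o);dd=ray(i,180+365/3.69,90+20/3.75,.014,o);print("side yaw",[np.degrees(np.arctan2(*(q-w)[[1,0]])) for q,w in ((a,c),(b,dd))])
for y in (43,44,45):
    u=np.array([np.cos(np.radians(y)),np.sin(np.radians(y))]);print(y,s[:2]-.07*u)
E
```

```text
saddle [ 0.53252714 -0.21428897  0.075     ] corners [ 0.57992085 -0.21792021  0.014     ] [ 0.52691101 -0.16660192  0.014     ] 0.07378082647452149 yaw 45.928891703582224 [ 0.55341593 -0.19226106  0.014     ]
side yaw [np.float64(45.67044359046974), np.float64(45.309095756857246)]
43 [ 0.48133238 -0.26202886]
44 [ 0.48217335 -0.26291506]
45 [ 0.48302966 -0.26378645]
```

Call:
step_arm:
  series:
    - {"x": 0,"y": -2.5,"z": -2,"twist": 1.5,"jaw": 8.5}
    - {"x": 0,"y": -5,"z": -5,"twist": 1.5,"jaw": 8.5}
    - {"x": 0,"y": -5,"z": -8,"twist": 1.5,"jaw": 8.5}
    - {"x": 0,"y": -5,"z": -11,"twist": 1.5,"jaw": 8.5}
    - {"x": 0,"y": -5,"z": -11,"twist": 1.5,"jaw": 8.5}

```text
clock: 19.87
eef_pos: [0.4797, -0.257, 0.1121]
tool_rot: [0.655, -0.256, -0.649, -0.29]
ft_force: [-1.3, 0.5, -0.8]
grip_width: 0.0852
```

```bash
cat > st.py <<'E'
from h import *
from workcell import bot
o=bot.get_obs();R=Ro.from_quat(o["tool_rot"]).as_matrix()
print("pos",np.round(o["eef_pos"],4),"zang",np.round(np.degrees(np.arctan2(R[1,2],R[0,2])),2),"xaxis",np.round(R[:,0],4),"zaxis",np.round(R[:,2],4),"F",np.round(o["ft_force"],1),"T",np.round(o["ft_torque"],2),"w",round(float(o["grip_width"]),4),"t",round(float(o["clock"]),2))
print("q",np.round(o["joint_pos"],3))
E
python3 st.py
```

```text
pos [ 0.4797 -0.257   0.1121] zang 134.56 xaxis [ 0.0252  0.041  -0.9988] zaxis [-0.7016  0.7125  0.0116] F [-1.3  0.5 -0.8] T [0.   0.12 0.03] w 0.0852 t 19.87
q [-0.519  0.405 -0.086  1.079  0.048 -1.296]
```

Call:
step_arm:
  series:
    - {"x": 0.4,"y": -0.6,"z": -2,"twist": 0,"jaw": 8.5}
    - {"x": 0.4,"y": -0.6,"z": -4,"twist": 0,"jaw": 8.5}
    - {"x": 0.4,"y": -0.6,"z": -6,"twist": 0,"jaw": 8.5}
    - {"x": 0.4,"y": -0.6,"z": -7.2,"twist": 0,"jaw": 8.5}
    - {"x": 0.4,"y": -0.6,"z": -7.2,"twist": 0,"jaw": 8.5}
    - {"x": 0.4,"y": -0.6,"z": -7.2,"twist": 0,"jaw": 8.5}

```text
clock: 20.37
eef_pos: [0.4847, -0.2624, 0.042]
tool_rot: [0.655, -0.256, -0.649, -0.29]
ft_force: [-0.6, 0.1, 1.1]
grip_width: 0.0847
```

```bash
python3 st.py; python3 - <<'E'
from h import *
r=shot(["side"],"s2")
cv2.imwrite("pics/s2.png",cv2.resize(r["side"][0][200:400,230:430,::-1],(600,600),interpolation=cv2.INTER_CUBIC))
E
```

```text
pos [ 0.4847 -0.2624  0.042 ] zang 134.63 xaxis [ 0.0265  0.0405 -0.9988] zaxis [-0.7024  0.7117  0.0102] F [-0.6  0.1  1.1] T [-0.06 -0.03  0.01] w 0.0847 t 20.37
q [-0.523  0.491 -0.155  0.922  0.048 -1.301]
```

View pics/s2.png

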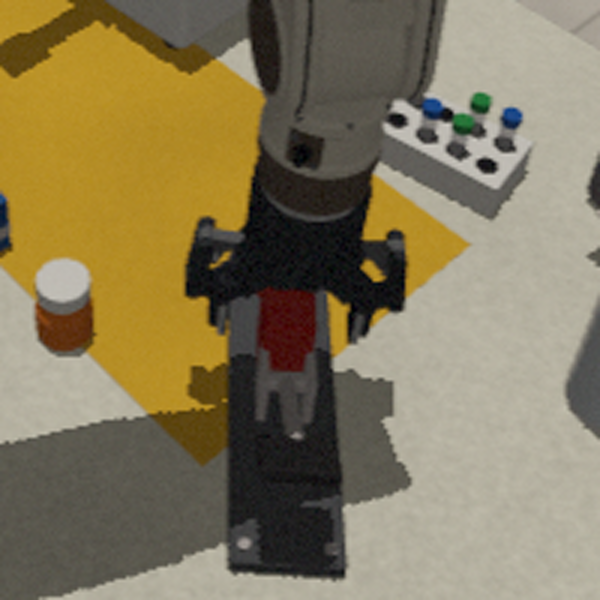

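Call:
step_arm:
  series:
    - {"x": 0,"y": 0,"z": 0,"twist": 0,"jaw": 5}
    - {"x": 0,"y": 0,"z": 0,"twist": 0,"jaw": 3}
    - {"x": 0,"y": 0,"z": 0,"twist": 0,"jaw": 3}
    - {"x": 0,"y": 0,"z": 0,"twist": 0,"jaw": 3}
    - {"x": 0,"y": 0,"z": 0,"twist": 0,"jaw": 3}
    - {"x": 0,"y": 0,"z": 0,"twist": 0,"jaw": 3}
    - {"x": 0,"y": 0,"z": 0,"twist": 0,"jaw": 3}

```text
clock: 21.0
eef_pos: [0.4854, -0.2628, 0.0435]
tool_rot: [0.656, -0.256, -0.648, -0.289]
ft_force: [-2.1, 1.5, 5.5]
grip_width: 0.0354
```

Call:
step_arm:
  series:
    - {"x": 0,"y": 0,"z": 0.5,"twist": 0,"jaw": 3}
    - {"x": 0,"y": 0,"z": 1.2,"twist": 0,"jaw": 3}
    - {"x": 0,"y": 0,"z": 2,"twist": 0,"jaw": 3}
    - {"x": 0,"y": 0,"z": 2,"twist": 0,"jaw": 3}

```text
clock: 21.33
eef_pos: [0.4859, -0.2632, 0.0646]
tool_rot: [0.657, -0.256, -0.648, -0.289]
ft_force: [0.7, -0.5, -7.0]
grip_width: 0.0358
```

```bash
python3 st.py; python3 - <<'E'
from h import *
r=shot(["scene","wrist"],"s3")
cv2.imwrite("pics/s3.png",np.hstack([cv2.resize(r["scene"][0][150:300,80:280,::-1],(400,300),interpolation=cv2.INTER_CUBIC),cv2.resize(r["wrist"][0][:,:,::-1],(400,300))]))
E
```

```text
pos [ 0.4859 -0.2632  0.0646] zang 134.63 xaxis [ 0.03    0.0389 -0.9988] zaxis [-0.7025  0.7116  0.0067] F [ 0.7 -0.5 -7. ] T [-0.04 -0.1  -0.01] w 0.0358 t 21.33
q [-0.523  0.465 -0.13   0.97   0.049 -1.302]
```

View pics/s3.png

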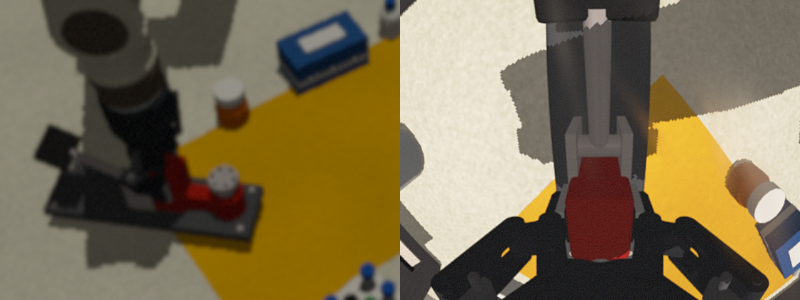

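The jack is lifted and carried level. Next I'll check the tilt from depth.

```bash
cat > jack.py <<'E'
from h import *
def base(r,cam="scene",ang=44.5,c=(.47,-.28),zmin=.008,zmax=.06):
    p,z,i,o=r[cam];W=dep(i,z);m=masks(p)
    u=np.array([np.cos(np.radians(ang)),np.sin(np.radians(ang))]);n=np.array([-u[1],u[0]])
    a=(W[...,:2]-np.array(c))@u;b=(W[...,:2]-np.array(c))@n
    q=(abs(a)<.15)&(abs(b)<.06)&(W[...,2]>zmin)&(W[...,2]<zmax)&(m["v"]<85)&(m["s"]<110)&(z>0)
    return q,W,a,b
E
python3 - <<'E'
from jack import *
r=pickle.load(open("s3.pkl","rb"))
q,W,a,b=base(r,zmin=.02,zmax=.06)
for lo in np.arange(-.14,.15,.03):
    s=q&(a>lo)&(a<lo+.03)
    if s.sum()>5: print(round(lo,2),s.sum(),np.median(W[...,2][s]))
E
```

```text
-0.14 179 0.034851997721520984
-0.11 323 0.0350194314032516
-0.08 290 0.034954421915884736
-0.05 186 0.035030972808159366
-0.02 179 0.03588882988456445
0.01 120 0.03489026346730314
0.04 148 0.0351562075042932
0.07 112 0.03524330048195932
0.1 221 0.03559734474417631
```

Call:
step_arm:
  series:
    - {"x": 0.1,"y": 1,"z": 0,"twist": 2,"jaw": 3}
    - {"x": 0.2,"y": 3,"z": 0,"twist": 5,"jaw": 3}
    - {"x": 0.3,"y": 5,"z": 0,"twist": 8,"jaw": 3}
    - {"x": 0.4,"y": 7,"z": 0,"twist": 11,"jaw": 3}
    - {"x": 0.5,"y": 9,"z": 0,"twist": 14,"jaw": 3}
    - {"x": 0.7,"y": 11,"z": 0,"twist": 17,"jaw": 3}
    - {"x": 0.9,"y": 13,"z": 0,"twist": 20,"jaw": 3}
    - {"x": 1.1,"y": 15,"z": 0,"twist": 23,"jaw": 3}
    - {"x": 1.1,"y": 16,"z": 0,"twist": 25,"jaw": 3}
    - {"x": 1.1,"y": 16,"z": 0,"twist": 25,"jaw": 3}

```text
clock: 22.27
eef_pos: [0.4959, -0.1003, 0.0632]
tool_rot: [-0.696, 0.105, 0.696, 0.141]
ft_force: [-0.7, 0.4, -7.5]
grip_width: 0.0355
```

```bash
python3 st.py
```

```text
pos [ 0.4959 -0.1003  0.0632] zang 159.94 xaxis [ 0.0081  0.0495 -0.9987] zaxis [-0.9393  0.343   0.0094] F [-0.7  0.4 -7.5] T [ 0.03 -0.06 -0.05] w 0.0355 t 22.27
q [-0.23   0.394 -0.25   0.93   0.05  -1.45 ]
```

Call:
step_arm:
  series:
    - {"x": 0.1,"y": 1,"z": 0,"twist": 0,"jaw": 3}
    - {"x": 0.2,"y": 3,"z": 0,"twist": 0,"jaw": 3}
    - {"x": 0.3,"y": 5,"z": 0,"twist": 0,"jaw": 3}
    - {"x": 0.4,"y": 7,"z": 0,"twist": 0,"jaw": 3}
    - {"x": 0.5,"y": 9,"z": -0.4,"twist": 0,"jaw": 3}
    - {"x": 0.6,"y": 10,"z": -0.9,"twist": 0,"jaw": 3}
    - {"x": 0.6,"y": 10.5,"z": -1.4,"twist": 0,"jaw": 3}
    - {"x": 0.6,"y": 10.5,"z": -1.4,"twist": 0,"jaw": 3}

```text
clock: 22.93
eef_pos: [0.5008, 0.0053, 0.0478]
tool_rot: [-0.695, 0.105, 0.697, 0.14]
ft_force: [-0.6, -0.1, -7.9]
grip_width: 0.0356
```

```bash
python3 st.py; python3 - <<'E'
from h import *
r=shot(["scene","side"],"s4")
cv2.imwrite("pics/s4.png",np.hstack([cv2.resize(r[n][0][a:a+150,b:b+150,::-1],(400,400),interpolation=cv2.INTER_CUBIC) for n,a,b in [("scene",130,210),("side",150,190)]]))
E
```

```text
pos [0.5008 0.0053 0.0478] zang 160.01 xaxis [ 0.0054  0.0493 -0.9988] zaxis [-0.9397  0.3419  0.0118] F [-0.6 -0.1 -7.9] T [-0.01  0.06 -0.06] w 0.0356 t 22.93
q [-0.019  0.399 -0.29   0.877  0.049 -1.241]
```

View pics/s4.png

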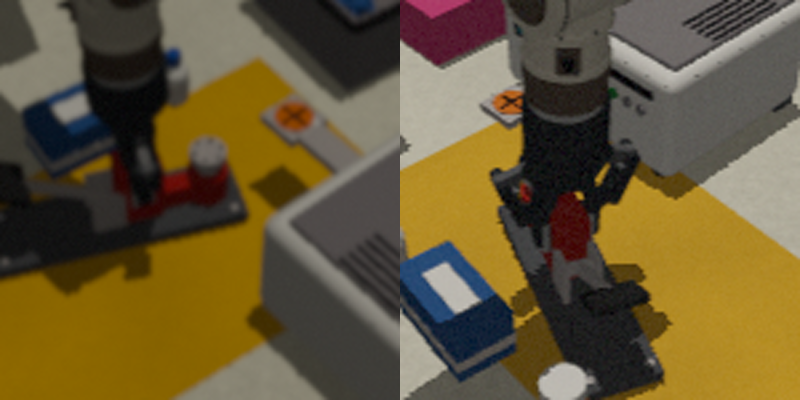

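```bash
cat > meas.py <<'E'
from h import *
def saddle(r,cam,zs,seed,show=False):
    p,z,i,o=r[cam];W=dep(i,z);m=masks(p)
    q=(abs(W[...,2]-zs)<.006)&(np.hypot(W[...,0]-seed[0],W[...,1]-seed[1])<.03)&(z>0)&(m["s"]<70)
    ys,xs=np.nonzero(q);(cx,cy),rad=cv2.minEnclosingCircle((W[q][:,:2]*1000).astype(np.float32))
    e=cv2.fitEllipse(cv2.findContours(q.astype(np.uint8),cv2.RETR_EXTERNAL,cv2.CHAIN_APPROX_NONE)[0][0])
    return dict(n=len(xs),mean=W[q].mean(0).round(4),mec=(round(cx,1),round(cy,1),round(rad,1)),ray=ray(i,e[0][0],e[0][1],zs).round(4),px=np.round(e[0],1))
def cross(r,cam,zp=.1,seed=(.553,.151)):
    p,z,i,o=r[cam];W=dep(i,z);m=masks(p)
    q=(np.hypot(W[...,0]-seed[0],W[...,1]-seed[1])<.03)&(abs(W[...,2]-zp)<.012)&(m["s"]>130)&((m["h"]<16))&(m["v"]>60)&(z>0)
    q=cv2.morphologyEx(q.astype(np.uint8),cv2.MORPH_CLOSE,np.ones((3,3)))
    c=max(cv2.findContours(q,cv2.RETR_EXTERNAL,cv2.CHAIN_APPROX_NONE)[0],key=cv2.contourArea);e=cv2.fitEllipse(c)
    return dict(n=int(q.sum()),px=np.round(e[0],1),ax=np.round(e[1],1),ray=ray(i,e[0][0],e[0][1],zp).round(4))
E
python3 - <<'E'
from meas import *
r=pickle.load(open("s4.pkl","rb"))
print(saddle(r,"scene",.079,(.526,.073)))
print(cross(r,"scene"))
try: print(cross(r,"side"))
except Exception as e: print(e)
s0=pickle.load(open("s0.pkl","rb"))[1]
for n in ("scene","side"):
    try: print(n,cross({n:s0[n]+(None,)},n), saddle({n:s0[n]+(None,)},n,.075,(.531,-.214)))
    except Exception as e: print(e)
E
```

```text
{'n': 113, 'mean': array([0.527 , 0.0681, 0.0792]), 'mec': (525.2, 68.6, 18.2), 'ray': array([0.527 , 0.0682, 0.079 ]), 'px': array([287.4, 187.5])}
{'n': 121, 'px': array([319.6, 172.9]), 'ax': array([10.1, 13.3]), 'ray': array([0.5501, 0.1527, 0.1   ])}
{'n': 75, 'px': array([230.1, 187.9]), 'ax': array([8.5, 9.8]), 'ray': array([0.5498, 0.1549, 0.1   ])}
scene {'n': 125, 'px': array([319.8, 173. ]), 'ax': array([10.1, 13.7]), 'ray': array([0.5506, 0.1529, 0.1   ])} {'n': 150, 'mean': array([ 0.5369, -0.2144,  0.0748]), 'mec': (535.6, -214.1, 18.6), 'ray': array([ 0.537 , -0.2145,  0.075 ]), 'px': array([192.5, 244.7])}
side {'n': 96, 'px': array([231.4, 187.9]), 'ax': array([ 8.1, 12.9]), 'ray': array([0.5524, 0.1527, 0.1   ])} {'n': 174, 'mean': array([ 0.5306, -0.2147,  0.0747]), 'mec': (531.8, -212.6, 18.9), 'ray': array([ 0.5303, -0.2148,  0.075 ]), 'px': array([324.4, 278.7])}
```

```bash
python3 - <<'E'
from meas import *
for t,u,v in [("w1",409,177),("w6",455,171),("w8",430,192.5),("w2",394,174)]:
    p,z,i,o=pickle.load(open(t+".pkl","rb"))["wrist"]
    m=masks(p);q=((m["s"]>170)&(m["h"]<14)&(m["v"]>150)).astype(np.uint8);q=cv2.morphologyEx(q,cv2.MORPH_CLOSE,np.ones((7,7)))
    c=min(cv2.findContours(q,cv2.RETR_EXTERNAL,cv2.CHAIN_APPROX_NONE)[0],key=lambda c:np.hypot(*(c.mean((0,1))-[u,v])));e=cv2.fitEllipse(c)
    print(t,np.round(e[0],1),np.round(e[1],1),ray(i,*e[0],.1,o).round(4))
r=pickle.load(open("s4.pkl","rb"));p=r["scene"][0]
cv2.imwrite("pics/padz.png",cv2.resize(p[160:200,270:350,::-1],(800,400),interpolation=cv2.INTER_CUBIC))
E
```

```text
w1 [408.4 176.9] [46.1 51. ] [0.5517 0.1499 0.1   ]Traceback (most recent call last):
  File "<stdin>", line 5, in <module>
cv2.error: OpenCV(4.12.0) /io/opencv/modules/imgproc/src/shapedescr.cpp:361: error: (-201:Incorrect size of input array) There should be at least 5 points to fit the ellipse in function 'fitEllipseNoDirect'
```

```bash
python3 - <<'E'
from meas import *
for t,u,v in [("w1",408.5,177),("w6",455,171),("w8",430,192.5),("w2",394,174)]:
    p,z,i,o=pickle.load(open(t+".pkl","rb"))["wrist"];print(t,ray(i,u,v,.1,o).round(4))
r=pickle.load(open("s4.pkl","rb"));p=r["scene"][0]
cv2.imwrite("pics/padz.png",cv2.resize(p[160:200,270:350,::-1],(800,400),interpolation=cv2.INTER_CUBIC))
E
```

```text
w1 [0.5518 0.1499 0.1   ]
w6 [0.5515 0.1512 0.1   ]
w8 [0.5518 0.1505 0.1   ]
w2 [0.5515 0.1501 0.1   ]
```

View pics/padz.png

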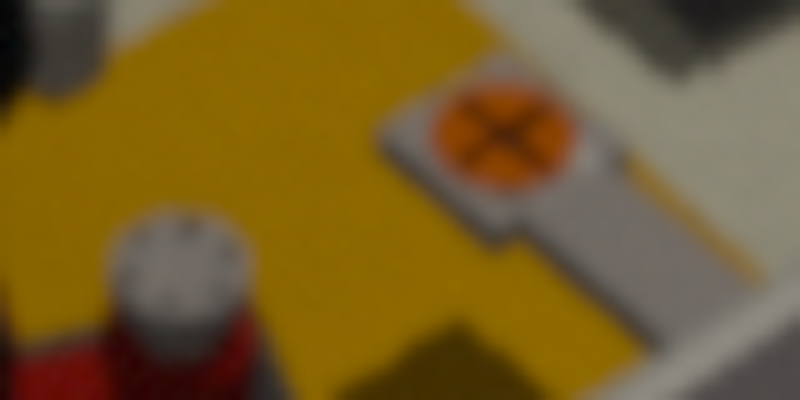

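```bash
python3 - <<'E'
from meas import *
r=pickle.load(open("s4.pkl","rb"));i=r["scene"][2]
print(ray(i,320.2,173,.1),ray(i,287.5,186,.079),ray(i,287.5,187,.079))
E
```

```text
[0.55117589 0.1536727  0.1       ] [0.52290672 0.07143994 0.079     ] [0.52564066 0.06942491 0.079     ]
```

Call:
step_arm:
  series:
    - {"x": 0.3,"y": 1,"z": 0,"twist": 0,"jaw": 3}
    - {"x": 0.7,"y": 2.2,"z": 0,"twist": 0,"jaw": 3}
    - {"x": 1.2,"y": 3.6,"z": 0,"twist": 0,"jaw": 3}
    - {"x": 1.7,"y": 5,"z": 0,"twist": 0,"jaw": 3}
    - {"x": 2.1,"y": 6.2,"z": 0,"twist": 0,"jaw": 3}
    - {"x": 2.5,"y": 7.2,"z": 0,"twist": 0,"jaw": 3}
    - {"x": 2.8,"y": 8,"z": 0,"twist": 0,"jaw": 3}
    - {"x": 2.8,"y": 8.2,"z": 0,"twist": 0,"jaw": 3}
    - {"x": 2.8,"y": 8.2,"z": 0,"twist": 0,"jaw": 3}

```text
clock: 23.78
eef_pos: [0.5293, 0.0866, 0.0485]
tool_rot: [-0.695, 0.106, 0.697, 0.14]
ft_force: [-0.6, -0.6, -7.8]
grip_width: 0.0355
```

```bash
python3 st.py; python3 - <<'E'
from h import *
r=shot(["scene","side"],"s5")
cv2.imwrite("pics/s5.png",np.hstack([cv2.resize(r[n][0][a:a+100,b:b+100,::-1],(400,400),interpolation=cv2.INTER_CUBIC) for n,a,b in [("scene",140,260),("side",160,190)]]))
E
```

```text
pos [0.5293 0.0866 0.0485] zang 159.97 xaxis [ 0.0064  0.0483 -0.9988] zaxis [-0.9395  0.3424  0.0106] F [-0.6 -0.6 -7.8] T [0.03 0.09 0.03] w 0.0355 t 23.78
q [ 0.136  0.452 -0.201  0.905  0.047 -1.085]
```

View pics/s5.png

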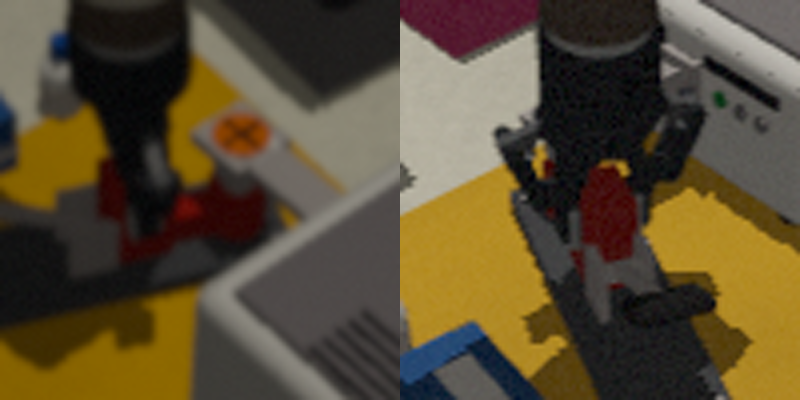

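Wrist and scene measurements agree within about 2 mm on alignment. I'll lower the jack and release it.

Call:
step_arm:
  series:
    - {"x": 0,"y": 0.1,"z": -0.2,"twist": 0,"jaw": 3}
    - {"x": 0,"y": 0.1,"z": -0.4,"twist": 0,"jaw": 3}
    - {"x": 0,"y": 0.1,"z": -0.5,"twist": 0,"jaw": 3}
    - {"x": 0,"y": 0.1,"z": -0.5,"twist": 0,"jaw": 3}

```text
clock: 24.22
eef_pos: [0.5286, 0.0861, 0.0436]
tool_rot: [-0.695, 0.107, 0.697, 0.141]
ft_force: [-2.0, -1.9, -3.4]
grip_width: 0.0355
```

```bash
python3 st.py
```

```text
pos [0.5286 0.0861 0.0436] zang 159.86 xaxis [ 0.0054  0.0476 -0.9989] zaxis [-0.9388  0.3443  0.0113] F [-2.  -1.9 -3.4] T [-0.12  0.33  0.03] w 0.0355 t 24.22
q [ 0.135  0.457 -0.208  0.894  0.046 -1.084]
```

Call:
step_arm:
  series:
    - {"x": 0,"y": 0.1,"z": -0.2,"twist": 0,"jaw": 3}
    - {"x": 0,"y": 0.1,"z": -0.2,"twist": 0,"jaw": 3}
    - {"x": 0,"y": 0.1,"z": -0.2,"twist": 0,"jaw": 3}

```text
clock: 24.47
eef_pos: [0.5285, 0.0861, 0.0435]
tool_rot: [-0.695, 0.107, 0.697, 0.14]
ft_force: [-6.9, -4.6, 8.3]
grip_width: 0.0356
```

```bash
python3 st.py
```

```text
pos [0.5285 0.0861 0.0435] zang 159.82 xaxis [ 0.0064  0.0462 -0.9989] zaxis [-0.9386  0.3449  0.0099] F [-6.9 -4.6  8.3] T [-0.54  0.89  0.15] w 0.0356 t 24.47
q [ 0.136  0.456 -0.209  0.893  0.045 -1.082]
```

Seated: the jack bears on the counter. I'll release it and back straight up.

Call:
step_arm:
  series:
    - {"x": 0,"y": 0,"z": 0,"twist": 0,"jaw": 4}
    - {"x": 0,"y": 0,"z": 0,"twist": 0,"jaw": 6}
    - {"x": 0,"y": 0,"z": 0,"twist": 0,"jaw": 7}
    - {"x": 0,"y": 0,"z": 0,"twist": 0,"jaw": 7}
    - {"x": 0,"y": 0,"z": 0,"twist": 0,"jaw": 7}

```text
clock: 24.88
eef_pos: [0.5289, 0.0863, 0.0437]
tool_rot: [-0.696, 0.107, 0.696, 0.14]
ft_force: [-0.4, 0.2, 0.6]
grip_width: 0.0704
```

```bash
python3 st.py; python3 - <<'E'
from h import *
r=shot(["scene"],"s6")
cv2.imwrite("pics/s6.png",cv2.resize(r["scene"][0][140:240,230:380,::-1],(750,500),interpolation=cv2.INTER_CUBIC))
E
```

```text
pos [0.5289 0.0863 0.0437] zang 159.83 xaxis [ 0.0072  0.0464 -0.9989] zaxis [-0.9386  0.3448  0.0092] F [-0.4  0.2  0.6] T [-0.04  0.01 -0.03] w 0.0704 t 24.88
q [ 0.136  0.456 -0.209  0.892  0.045 -1.082]
```

View pics/s6.png

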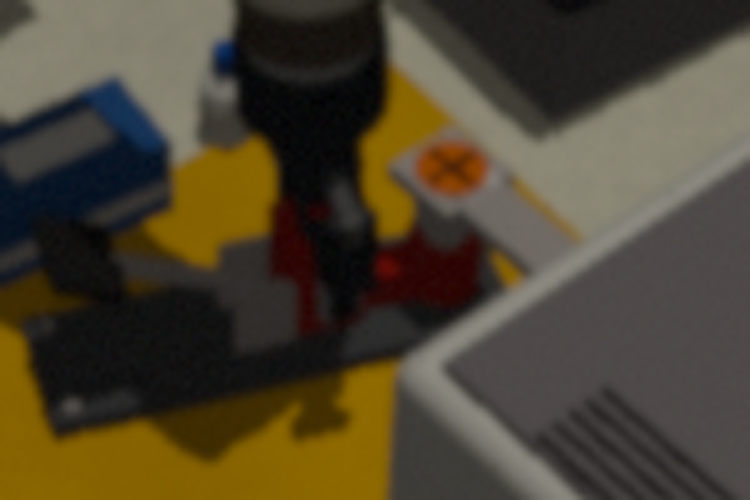

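Call:
step_arm:
  series:
    - {"x": 0,"y": 0,"z": 2,"twist": 0,"jaw": 7}
    - {"x": 0,"y": 0,"z": 5,"twist": 0,"jaw": 7}
    - {"x": 0,"y": 0,"z": 8,"twist": 0,"jaw": 7}
    - {"x": 0,"y": 0,"z": 11,"twist": 0,"jaw": 7}
    - {"x": -0.5,"y": -2,"z": 14,"twist": 0,"jaw": 4}
    - {"x": -2,"y": -5,"z": 14,"twist": 0,"jaw": 0}
    - {"x": -3,"y": -8.5,"z": 14,"twist": 0,"jaw": 0}
    - {"x": -4.4,"y": -12,"z": 14,"twist": 0,"jaw": 0}
    - {"x": -4.4,"y": -12.2,"z": 14,"twist": 0,"jaw": 0}
    - {"x": -4.4,"y": -12.2,"z": 14,"twist": 0,"jaw": 0}

```text
clock: 25.77
eef_pos: [0.4843, -0.0374, 0.1837]
tool_rot: [-0.695, 0.109, 0.696, 0.142]
ft_force: [0.9, 0.1, 0.2]
grip_width: -0.0
```

```bash
python3 st.py; python3 - <<'E'
from h import *
r=shot(["scene","wrist","side"],"s7")
cv2.imwrite("pics/s7.png",np.hstack([cv2.resize(r["scene"][0][140:260,230:390,::-1],(400,300),interpolation=cv2.INTER_CUBIC),cv2.resize(r["side"][0][150:300,180:380,::-1],(400,300),interpolation=cv2.INTER_CUBIC)]))
E
```

```text
pos [ 0.4843 -0.0374  0.1837] zang 159.6 xaxis [ 0.0071  0.0464 -0.9989] zaxis [-0.9372  0.3485  0.0095] F [0.9 0.1 0.2] T [-0.08 -0.03  0.02] w -0.0 t 25.77
q [-0.106  0.237 -0.127  1.204  0.047 -1.321]
```

View pics/s7.png

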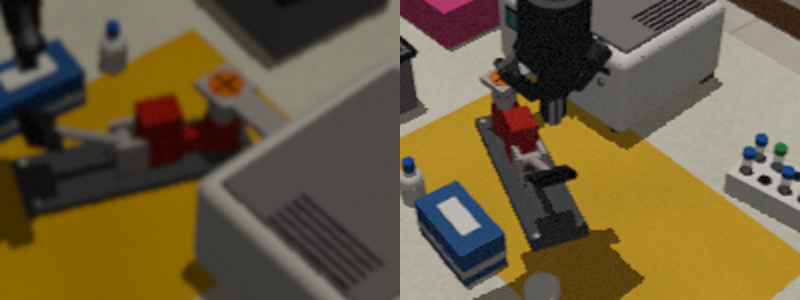

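View pics/wrists7.png

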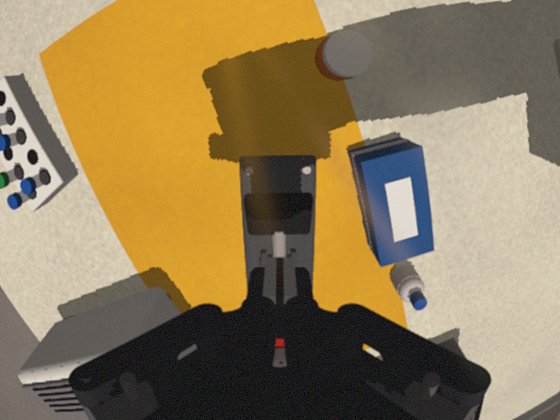

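```bash
python3 - <<'E'
from meas import *
r=pickle.load(open("s7.pkl","rb"))
for n in ("scene","side"):
    p,z,i,o=r[n];W=dep(i,z);m=masks(p)
    near=(np.hypot(W[...,0]-.505,W[...,1]-.02)<.17)&(z>0)
    q=near&(abs(W[...,2]-.085)<.006)&(m["s"]>140)&((m["h"]<6)|(m["h"]>174))
    a=cv2.minAreaRect((W[q][:,:2]*1000).astype(np.float32));print(n,"block",q.sum(),np.round(a[0],1),np.round(a[1],1),round(a[2],1), W[q].mean(0).round(4))
    q=near&(abs(W[...,2]-.014)<.005)&(m["v"]<90)&(m["s"]<110)
    q=cv2.morphologyEx(q.astype(np.uint8),cv2.MORPH_OPEN,np.ones((3,3)))>0
    a=cv2.minAreaRect((W[q][:,:2]*1000).astype(np.float32));print(n,"base",q.sum(),np.round(a[0],1),np.round(a[1],1),round(a[2],1),np.round(cv2.boxPoints(a),0).tolist())
    q=near&(abs(W[...,2]-.097)<.016)&(m["v"]<80)&(np.hypot(W[...,0]-.484,W[...,1]+.037)<.05)
    print(n,"hpad",q.sum(),W[q].mean(0) if q.any() else None)
    print(n,"cross",cross(r,n))
    q=near&(abs(W[...,2]-.1)<.004)&(m["s"]<80)|((abs(W[...,2]-.1)<.004)&(np.hypot(W[...,0]-.552,W[...,1]-.151)<.04)&(z>0))
p,z,i,o=r["wrist"]
print("wrist hpad corners",[ray(i,u,v,zz,o).round(4) for u,v,zz in ((247,196,.107),(312,196,.107),(247,233,.087),(311,233,.087))])
print("base rear corners",[ray(i,u,v,.014,o).round(4) for u,v in ((241,157),(315,157))])
E
```

```text
scene block 160 [530.3  82.9] [40.1 36.8] 67.1 [0.5321 0.0816 0.0844]
scene base 1193 [493.   70.3] [248.1 137.6] 69.8 [[386.0, -22.0], [515.0, -70.0], [600.0, 163.0], [471.0, 210.0]]
scene hpad 246 [ 0.49013592 -0.03342681  0.09808661]
scene cross {'n': 124, 'px': array([319.8, 173. ]), 'ax': array([10. , 13.7]), 'ray': array([0.5504, 0.1529, 0.1   ])}
side block 173 [526.1  86. ] [49.4 35.5] 71.0 [0.5241 0.0831 0.0848]
side base 1132 [514.7  54.5] [244.6  74.8] 70.6 [[439.0, -48.0], [509.0, -73.0], [591.0, 157.0], [520.0, 182.0]]
side hpad 175 [ 0.48008687 -0.03703988  0.10078894]
side cross {'n': 30, 'px': array([227.8, 189. ]), 'ax': array([4., 9.]), 'ray': array([0.5424, 0.1553, 0.1   ])}
wrist hpad corners [array([ 0.4999, -0.0592,  0.107 ]), array([ 0.4572, -0.0433,  0.107 ]), array([ 0.5159, -0.0247,  0.087 ]), array([ 0.4679, -0.0067,  0.087 ])]
base rear corners [array([ 0.5097, -0.072 ,  0.014 ]), array([ 0.4425, -0.0471,  0.014 ])]
```

The pose checks agree: jack yaw is about 69.8°, and the saddle lies within a few mm of the pad centre. The handle pad is near (0.485, -0.033). I'll approach it and pump, following the pad's arc.

Call:
step_arm:
  series:
    - {"x": 0.1,"y": 0.4,"z": -2.5,"twist": 0,"jaw": 0}
    - {"x": 0.1,"y": 0.4,"z": -5,"twist": 0,"jaw": 0}
    - {"x": 0.1,"y": 0.4,"z": -7,"twist": 0,"jaw": 0}
    - {"x": 0.1,"y": 0.4,"z": -8,"twist": 0,"jaw": 0}
    - {"x": 0.1,"y": 0.4,"z": -8,"twist": 0,"jaw": 0}

```text
clock: 26.33
eef_pos: [0.485, -0.0293, 0.1013]
tool_rot: [-0.694, 0.106, 0.698, 0.14]
ft_force: [-0.1, 1.7, 1.9]
grip_width: -0.0004
```

```bash
python3 st.py
```

```text
pos [ 0.485  -0.0293  0.1013] zang 160.01 xaxis [ 0.0027  0.0484 -0.9988] zaxis [-0.9396  0.3419  0.014 ] F [-0.1  1.7  1.9] T [ 0.38  0.12 -0.02] w -0.0004 t 26.33
q [-0.091  0.314 -0.255  1.004  0.048 -1.312]
```

Call:
step_arm:
  series:
    - {"x": -0.1,"y": -0.3,"z": -0.5,"twist": 0,"jaw": 0}
    - {"x": -0.2,"y": -0.7,"z": -1.4,"twist": 0,"jaw": 0}
    - {"x": -0.3,"y": -1,"z": -2.3,"twist": 0,"jaw": 0}
    - {"x": -0.4,"y": -1.2,"z": -3.2,"twist": 0,"jaw": 0}
    - {"x": -0.4,"y": -1.4,"z": -4,"twist": 0,"jaw": 0}
    - {"x": -0.5,"y": -1.5,"z": -4.6,"twist": 0,"jaw": 0}
    - {"x": -0.5,"y": -1.5,"z": -5,"twist": 0,"jaw": 0}
    - {"x": -0.5,"y": -1.5,"z": -5,"twist": 0,"jaw": 0}

```text
clock: 27.0
eef_pos: [0.4814, -0.0438, 0.0516]
tool_rot: [-0.695, 0.105, 0.697, 0.141]
ft_force: [-0.2, 4.8, 7.7]
grip_width: 0.0002
```

```bash
python3 st.py; python3 - <<'E'
from h import *
r=shot(["scene","side"],"s8")
cv2.imwrite("pics/s8.png",np.hstack([cv2.resize(r["scene"][0][140:260,230:390,::-1],(400,300),interpolation=cv2.INTER_CUBIC),cv2.resize(r["side"][0][150:300,180:380,::-1],(400,300),interpolation=cv2.INTER_CUBIC)]))
E
```

```text
pos [ 0.4814 -0.0438  0.0516] zang 160.01 xaxis [ 0.0059  0.0505 -0.9987] zaxis [-0.9397  0.3418  0.0117] F [-0.2  4.8  7.7] T [ 0.98  0.01 -0.01] w 0.0002 t 27.0
q [-0.123  0.369 -0.327  0.875  0.051 -1.344]
```

View pics/s8.png

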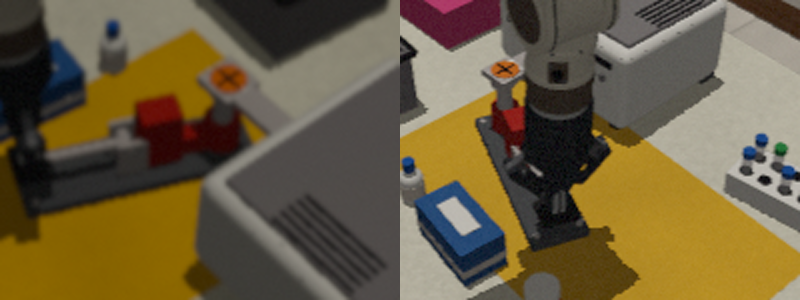

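Call:
step_arm:
  series:
    - {"x": 0,"y": 0.2,"z": -0.3,"twist": 0,"jaw": 0}
    - {"x": 0,"y": 0.2,"z": -0.4,"twist": 0,"jaw": 0}
    - {"x": 0,"y": 0.2,"z": -0.4,"twist": 0,"jaw": 0}

```text
clock: 27.35
eef_pos: [0.4816, -0.0436, 0.0497]
tool_rot: [-0.696, 0.106, 0.696, 0.14]
ft_force: [-5.4, -3.5, 17.4]
grip_width: 0.0003
```

```bash
python3 st.py
```

```text
pos [ 0.4816 -0.0436  0.0497] zang 159.92 xaxis [ 0.0074  0.0469 -0.9989] zaxis [-0.9392  0.3432  0.0092] F [-5.4 -3.5 17.4] T [-0.44  1.31 -0.03] w 0.0003 t 27.35
q [-0.12   0.37  -0.331  0.868  0.047 -1.34 ]
```

```bash
cat > padz.py <<'E'
from meas import *
import sys
r=shot(["scene","side"],sys.argv[1])
for n in ("scene","side"):
    p,z,i,o=r[n];W=dep(i,z);m=masks(p)
    q=(np.hypot(W[...,0]-.552,W[...,1]-.151)<.012)&(W[...,2]>.08)&(W[...,2]<.14)&(z>0)
    print(n,"lift pad top z",q.sum(),np.median(W[...,2][q]).round(4))
    q=(np.hypot(W[...,0]-.53,W[...,1]-.085)<.012)&(W[...,2]>.07)&(W[...,2]<.1)&(z>0)&(m["s"]>140)
    print(n,"block top z",q.sum(),np.median(W[...,2][q]).round(4) if q.any() else None)
    q=(np.hypot(W[...,0]-.53,W[...,1]-.085)<.04)&(abs(W[...,2]-.085)<.006)&(z>0)&(m["s"]>140)&((m["h"]<6)|(m["h"]>174))
    if q.any(): print(n,"block mean",q.sum(),W[q].mean(0).round(4))
cv2.imwrite(f"pics/{sys.argv[1]}.png",np.hstack([cv2.resize(r["scene"][0][140:260,230:390,::-1],(400,300),interpolation=cv2.INTER_CUBIC),cv2.resize(r["side"][0][150:300,180:380,::-1],(400,300),interpolation=cv2.INTER_CUBIC)]))
E
python3 padz.py s9; python3 - <<'E'
from meas import *
for t in ("s7","s8"):
    r=pickle.load(open(t+".pkl","rb"))
    for n in ("scene","side"):
        p,z,i,o=r[n];W=dep(i,z)
        q=(np.hypot(W[...,0]-.552,W[...,1]-.151)<.012)&(W[...,2]>.08)&(W[...,2]<.14)&(z>0);print(t,n,np.median(W[...,2][q]))
E
```

```text
scene lift pad top z 55 0.1125
scene block top z 57 0.0848
scene block mean 160 [0.5322 0.081  0.0844]
side lift pad top z 41 0.1129
side block top z 23 0.0859
side block mean 110 [0.518  0.0873 0.0849]
s7 scene 0.10096372137923855
s7 side 0.10144393696365729
s8 scene 0.11176813363044598
s8 side 0.1114743670609085
```

The first stroke is on its stop: the pad top went from 101.0 to 112.5 mm. Now the handle goes all the way up.

Call:
step_arm:
  series:
    - {"x": 0,"y": 0.1,"z": 0.8,"twist": 0,"jaw": 0}
    - {"x": 0.1,"y": 0.3,"z": 1.8,"twist": 0,"jaw": 0}
    - {"x": 0.2,"y": 0.5,"z": 2.8,"twist": 0,"jaw": 0}
    - {"x": 0.3,"y": 0.8,"z": 3.8,"twist": 0,"jaw": 0}
    - {"x": 0.4,"y": 1.1,"z": 4.8,"twist": 0,"jaw": 0}
    - {"x": 0.4,"y": 1.1,"z": 6,"twist": 0,"jaw": 0}
    - {"x": 0.4,"y": 1.1,"z": 7,"twist": 0,"jaw": 0}
    - {"x": 0.4,"y": 1.1,"z": 7,"twist": 0,"jaw": 0}
    - {"x": 0.4,"y": 1.1,"z": 7,"twist": 0,"jaw": 0}

```text
clock: 28.2
eef_pos: [0.4859, -0.0333, 0.1195]
tool_rot: [0.696, -0.107, -0.696, -0.14]
ft_force: [-0.1, -0.1, -0.3]
grip_width: 0.0
```

```bash
python3 st.py; python3 padz.py s10
```

```text
pos [ 0.4859 -0.0333  0.1195] zang 159.87 xaxis [ 0.0087  0.0462 -0.9989] zaxis [-0.9389  0.3441  0.0078] F [-0.1 -0.1 -0.3] T [-0.05 -0.02 -0.  ] w 0.0 t 28.2
q [-0.098  0.293 -0.231  1.043  0.047 -1.317]
scene lift pad top z 50 0.1013
scene block top z 56 0.0851
scene block mean 167 [0.5327 0.0808 0.0846]
side lift pad top z 38 0.1015
side block top z 18 0.0848
side block mean 28 [0.5326 0.0779 0.0848]
```

View pics/s10.png

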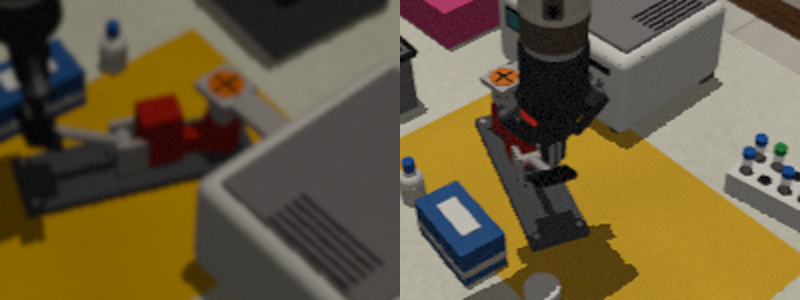

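The handle is fully up, the fingers are clear of it and the reader is back down (pad top 101.3 mm). Second press next.

Call:
step_arm:
  series:
    - {"x": 0,"y": 0.1,"z": -1,"twist": 0,"jaw": 0}
    - {"x": -0.1,"y": 0,"z": -2,"twist": 0,"jaw": 0}
    - {"x": -0.2,"y": -0.4,"z": -3,"twist": 0,"jaw": 0}
    - {"x": -0.3,"y": -0.7,"z": -4,"twist": 0,"jaw": 0}
    - {"x": -0.4,"y": -0.9,"z": -5,"twist": 0,"jaw": 0}
    - {"x": -0.4,"y": -1,"z": -6,"twist": 0,"jaw": 0}
    - {"x": -0.4,"y": -1,"z": -6.7,"twist": 0,"jaw": 0}
    - {"x": -0.4,"y": -1,"z": -7.1,"twist": 0,"jaw": 0}
    - {"x": -0.4,"y": -1,"z": -7.1,"twist": 0,"jaw": 0}

```text
clock: 29.05
eef_pos: [0.4802, -0.0452, 0.0494]
tool_rot: [-0.695, 0.109, 0.697, 0.139]
ft_force: [-8.7, -4.3, 22.3]
grip_width: 0.0001
```

```bash
python3 st.py
```

```text
pos [ 0.4802 -0.0452  0.0494] zang 159.78 xaxis [ 0.0055  0.0424 -0.9991] zaxis [-0.9384  0.3455  0.0095] F [-8.7 -4.3 22.3] T [-0.99  1.81  0.04] w 0.0001 t 29.05
q [-0.121  0.369 -0.333  0.868  0.043 -1.338]
```

Call:
step_arm:
  series:
    - {"x": 0,"y": 0,"z": -0.2,"twist": 0,"jaw": 0}
    - {"x": 0,"y": 0,"z": -0.2,"twist": 0,"jaw": 0}
    - {"x": 0,"y": 0,"z": -0.2,"twist": 0,"jaw": 0}
    - {"x": 0,"y": 0,"z": -0.2,"twist": 0,"jaw": 0}
    - {"x": 0,"y": 0,"z": -0.2,"twist": 0,"jaw": 0}
    - {"x": 0,"y": 0,"z": -0.2,"twist": 0,"jaw": 0}

```text
clock: 29.55
eef_pos: [0.4802, -0.0453, 0.0494]
tool_rot: [-0.696, 0.109, 0.696, 0.139]
ft_force: [-6.5, 0.9, 22.3]
grip_width: 0.0002
```

```bash
python3 st.py; python3 padz.py s11; python3 st.py
```

```text
pos [ 0.4802 -0.0453  0.0494] zang 159.76 xaxis [ 0.0066  0.0423 -0.9991] zaxis [-0.9382  0.3459  0.0085] F [-6.5  0.9 22.3] T [0.17 1.44 0.01] w 0.0002 t 29.55
q [-0.121  0.369 -0.334  0.867  0.043 -1.338]
scene lift pad top z 53 0.1131
scene block top z 49 0.085
scene block mean 167 [0.5327 0.0809 0.0848]
side lift pad top z 45 0.1127
side block top z 22 0.0851
side block mean 106 [0.5186 0.0882 0.0847]
pos [ 0.4802 -0.0453  0.0494] zang 159.76 xaxis [ 0.0066  0.0423 -0.9991] zaxis [-0.9382  0.3459  0.0085] F [-6.5  1.7 23. ] T [0.24 1.46 0.03] w 0.0003 t 29.65
q [-0.121  0.369 -0.334  0.867  0.043 -1.338]
```

View pics/scenes11.png

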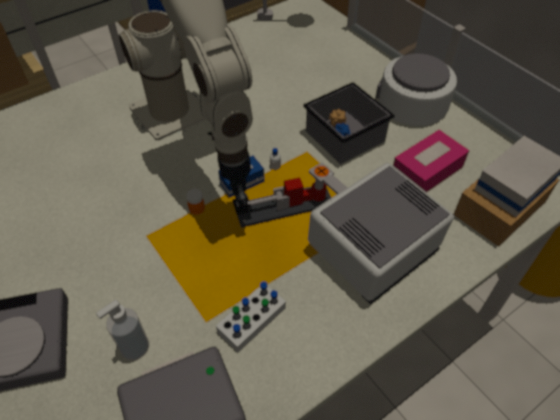

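View pics/s11.png

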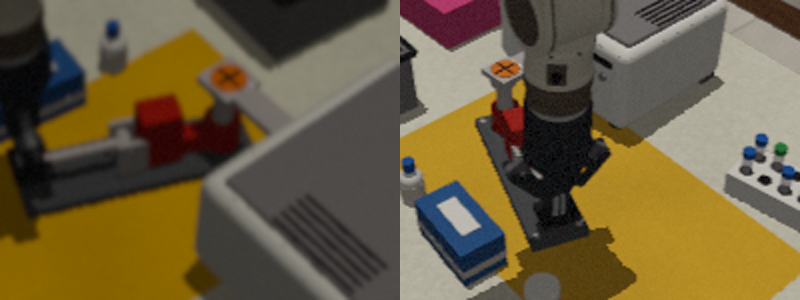

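The second stroke is on its stop: handle level, pad top 113 mm, a steady 22 N push. Both balls are in the bin at scene (338,116) and (343,130), and the bystanders are where they were. Handing in.

```bash
python3 -c "
from workcell import bot
print(bot.job_done())"; python3 st.py
```

```text
the job is handed in; nothing more can be done
None
the job is handed in; nothing more can be done
```

The job is handed in at about 29.7 s. Both paper balls are in the bin. The jack stands under the lift pad, and I finished with the handle held down on its stop after the trial stroke and the second stroke.

**Last checks**
- **Lift:** The lift pad's top read 101 mm at rest, 112.5 mm on the first stroke and 101.3 mm after the handle came up. It read 113 mm on the second stroke, so the jack is holding the front up by about 12 mm.
- **Push on the handle:** A steady 22–23 N downward, with the fingertips at 49 mm, where the pad sits when fully down. A sideways force of about 6 N remained.
- **Jack:** It read level while carried. It stayed in place through both strokes, within 1 mm in the scene camera. The side camera's block readings jumped because the gripper hid most of it, so I did not use them.
- **Other items:** They look unmoved in the final picture, but I did not re-measure their positions.

**What went wrong or disagreed**
- The brown ball slipped out on the first carry and rolled against the reader's front. I dragged it clear, gripped it again and binned it.
- On the first descent something pushed on the gripper with about 10 N, probably a knuckle against the lift pad. I saw no shift of the pad.
- The saddle's centring under the pad came out within 1–2 mm by the wrist camera and arm pose. The scene and side cameras put it 3–6 mm off, in opposite directions along x, so I left it as it was.

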